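# Put the balance weights back in their block

## Robot

A 6-joint arm with a two-finger parallel gripper is mounted at the origin on a cart in front of the work surface, level with it; the furniture and walls round the work are solid. World frame = base frame: x ahead of the robot, y to its left, z up, the work surface at z = 0. Lengths are in m, angles in rad, forces in N, time in s.
With the tool pointing down it reaches from about 0.3 to 0.825 m from the base axis. Payload 5.4 kg.
Tool frame: the origin (TCP) lies on the front face of the gripper's body, between the roots of the fingers; the fingertips stand 88 mm ahead of it and the grasp point (between the pads) lies 69 mm ahead of it; z points along the fingers, y is the direction in which the jaws open and shut (so a half turn about z gives the same grasp; the last joint's range is limited). The gripper opens to 92 mm and grips with 3 to 60 N. Pads are 20 mm wide; open, the fingers measure 128 mm over their backs; the gripper's body (75 mm by 189 mm) begins 69 mm behind the grasp point.
Start: joints at [0.951, 0.158, 1.597, -0, 1.386, -0.21], TCP at [0.229, 0.527, 0.303] pointing down, gripper open.
Joint ranges: [-2.91, 2.91], [-0.94, 2.29], [0.18, 2.7], [-1.29, 4.43], [0.17, 2.64], [-3, 3]. Speed limits (rad/s): [2.57, 2.57, 3.14, 3.14, 3.14, 3.14].

## Interface

Orientations are given as a 3x3 rotation matrix whose columns are the frame's x, y, z axes.
In Python, from plant import arm, eyes gives the robot as it stands.
- The arm moves only by the tool jog_arm, never from a script. Its argument "series" is a list of rows, each an object with "hand": the opening in per cent of the stroke, from 0 (shut) to 100 (fully open); "xyz": the shift along the tool's x, y, z in cm, a list of three; "delta_rot": the turn, a rotation vector about the tool's x, y, z in degrees, a list of three. In form: [{"hand": hand, "xyz": [dx, dy, dz], "delta_rot": [rx, ry, rz]}, ...]. A call has 1 to 12 rows; each row shifts and turns the commanded pose from where the row before left it, along the tool's axes as they then stand; what a row does not reach is not made up. A row lasts 1/8 s, in which the tool goes at most 62.5 mm and 10.7 degrees, less where a joint would pass 70% of its speed; a pose out of reach is approached as far as the arm can. A call with a gripper value outside its range is refused whole. The fingers move at their own pace and stop on an object; "grip_force" is the grip in N (left out, the last holds). Time passes only in rows, so rows that do not move let the fingers close. It gives the time, the measured TCP pose, the force and the opening at its end, in the units of the state.
- arm.state(): the state, without advancing time (a new reading comes with each control period).
- eyes.read_camera(name): name is "scene" or "top"; returns a dict with "pixels" (420x560x3 uint8, blue, green, red), "depth" (420x560 float32, m along the optical axis (not along the pixel's ray), 0 where there is no reading), "fx", "fy", "cx", "cy" (pixels), "k1" (the pictures are not rectified: a ray, as slopes to the right and down, at radius r is drawn at 1 + k1 r^2 times it, then the intrinsics apply), "origin" and "attitude" of the camera in the world. Camera axes: x right, y down, z forward; pixel columns grow to the right and rows downward; lengths in m; the calibration is good to about 2 mm. A picture is of the moment at which its call begins.
- arm.finish_job(): hands the job in, once; it reports no verdict.
The state is a dict: "time_s": time; "joint_positions": joint angles; "dq": joint speeds; "effort": joint torques, N m; "eef_pos": TCP position; "tool_rot": TCP orientation; "ft_force": force on the tool from outside, world axes, zero at the start; "moment": the same for the moment, N m; "grip_width": finger opening in m.
Only numpy, scipy, OpenCV 4.12 (cv2) and the standard library are available. Lean on these libraries where they do the work, as an engineer would, in place of code of your own. Each camera call takes 0.05 s, during which the arm holds its last target. There are 200 camera calls.

## Task

The balance check is finished: put the three round knob weights back in the wooden weight block, each standing in the pocket cut for its size beside the one that is already there, and lay the forceps across the two rests in front of them, centred. The dark hexagonal weight, the threaded levelling foot and the ball pen do not belong to the set, so leave them where they are.

Things in the scene. Friction and masses are not known exactly. Their poses are not given: they have to be found in the camera images.
- weight_block: Wooden block fixed to the bench, 216 mm long (y), 128 mm deep (x). Origin: centre of its underside; x to its back, z up. Back half 34 mm tall with four round flat-floored pockets in a row at x = +27 mm: y = +68 mm (48 wide, 24 deep), +13 (38, 18), -34 (32, 14), -76 (28, 10). Front half: ledge 18 mm tall with two white forceps rests, 45 mm tall, at x = -36 mm, y = +36 and -36 mm.
- weight_500: Bright stainless 500 g weight: round, 38 mm in diameter and 51 mm tall, then a thin neck and a round knob 22 mm in diameter and 12 mm tall; 68 mm tall in all. Stands upright; origin: centre of its underside, z up its axis. Its pocket in the weight block: 48 mm wide, 24 mm deep, centre at x = +27, y = +68 mm of the block.
- weight_200: Bright stainless 200 g weight: round, 28 mm in diameter and 37 mm tall, then a thin neck and a round knob 16 mm in diameter and 9 mm tall; 50 mm tall in all. Stands upright; origin: centre of its underside, z up its axis. Its pocket in the weight block: 38 mm wide, 18 mm deep, centre at x = +27, y = +13 mm of the block.
- weight_100: Bright stainless 100 g weight: round, 22 mm in diameter and 30 mm tall, then a thin neck and a round knob 13 mm in diameter and 8.5 mm tall; 42 mm tall in all. Stands in its pocket already and stays there; origin: centre of its underside, z up its axis. Its pocket in the weight block: 32 mm wide, 14 mm deep, centre at x = +27, y = -34 mm of the block.
- weight_50: Bright stainless 50 g weight: round, 18 mm in diameter and 22 mm tall, then a thin neck and a round knob 11 mm in diameter and 8 mm tall; 33 mm tall in all. Stands upright; origin: centre of its underside, z up its axis. Its pocket in the weight block: 28 mm wide, 10 mm deep, centre at x = +27, y = -76 mm of the block.
- forceps: Steel forceps lying on edge, 129 mm long (its y), 14 mm wide (x), 10 mm tall, 22 g; stiff when gripped across the middle. Origin: middle of its underside. Goes along the block's y into both rests: each a saddle 10 mm thick (y), seat 36 mm above the bench, 24 mm wide between horns that flare up to 45 mm; the 50 mm between the rests is free for fingers, down to the ledge.
- hex_weight: Look-alike, to be left alone: dark cast hexagonal weight, 32 mm across flats, with a knob, 40 mm tall, standing upright. Origin: centre of its underside.
- levelling_foot: Look-alike, to be left alone: knurled steel levelling foot, a disc 34 mm in diameter and 12 mm tall with an upright threaded stud 9 mm thick, 41 mm tall in all. Origin: centre of its underside.
- ball_pen: Look-alike of the forceps, to be left alone: blue ball pen, 145 mm long (its y), 12 mm wide, 9 mm tall. Origin: middle of its underside.
- pipette_stand: Pipette stand, fixed between the weights and the block, an obstacle: its foot and its head with a pipette lie within x 0.48 to 0.61 m, y -0.14 to 0.06 m, up to 0.345 m above the bench. Go over it. Origin: in its foot.
Mind the look-alikes: they are no part of the job. Leave any blue or yellow look-alike of the weight_200 alone.

How it is judged:
At the end, for the whole second after the job is handed in: Each round weight stands upright on the floor of its own pocket (9 mm sideways, 4 mm in height); the forceps lie in both rests, 12 mm sideways, 18 mm lengthwise, 0.2 rad; all at rest; hexagonal weight, levelling foot and pen within 20 mm of where they were (x of weight_500 in the frame of weight_block between 0.018 and 0.036 m and y of weight_500 in the frame of weight_block between 0.059 and 0.077 m and z of weight_500 in the frame of weight_block between 0.006 and 0.014 m and angle between each of weight_500, weight_200, weight_100, weight_50's own z axis and vertical below 0.12 rad and linear speed of each of weight_500, weight_200, weight_100, weight_50, forceps below 0.02 m/s and x of weight_200 in the frame of weight_block between 0.018 and 0.036 m and y of weight_200 in the frame of weight_block between 0.004 and 0.022 m and z of weight_200 in the frame of weight_block between 0.012 and 0.02 m and x of weight_100 in the frame of weight_block between 0.018 and 0.036 m and y of weight_100 in the frame of weight_block between -0.043 and -0.025 m and z of weight_100 in the frame of weight_block between 0.016 and 0.024 m and x of weight_50 in the frame of weight_block between 0.018 and 0.036 m and y of weight_50 in the frame of weight_block between -0.085 and -0.067 m and z of weight_50 in the frame of weight_block between 0.02 and 0.028 m and x of forceps in the frame of weight_block between -0.048 and -0.024 m and y of forceps in the frame of weight_block between -0.018 and 0.018 m and z of forceps in the frame of weight_block between 0.032 and 0.0395 m and angle between the y axis of forceps and the y axis of weight_block, either way round below 0.2 rad and angle between forceps's own z axis and vertical below 0.2 rad and distance of each of hex_weight, levelling_foot, ball_pen from where it was at the start of the episode below 0.02 m); the robot touches nothing.
It fails at once if the hexagonal weight, the levelling foot or the pen is moved by more than 30 mm (distance of any of hex_weight, levelling_foot, ball_pen from where it was at the start of the episode above 0.03 m).
It also fails if it takes over 136 s, if anything falls off the work surface, if the arm or the gripper's body presses on something with over 40 N, if the wrist force passes 120 N, or if a joint passes its speed limit or range.

## Working session

There is one attempt and no reset: what is moved stays moved. The work goes in short steps, Python scripts to look and compute and a tool call to move; the robot and the scene stay as the last step left them, time stands still between calls to the robot, and variables do not carry over. Pictures are saved under pics/ and viewed, about 12 in all and at most 16, crops included, and the job is handed in when it is done.

Besides the shell and the picture viewer there is one more tool, called after ">>>" by a JSON object that holds its "fn" and its "kwargs". jog_arm: Moves the arm, as the interface text tells. Its arguments: {"type":"object","properties":{"series":{"type":"array"},"grip_force":{"type":"number"}},"required":["series"]}

```bash
ls; mkdir -p pics; cat > h.py <<'E'
import numpy as np, cv2
from plant import arm, eyes
def pts(c):
    h,w=c['depth'].shape
    u,v=np.meshgrid(np.arange(w),np.arange(h))
    K=np.array([[c['fx'],0,c['cx']],[0,c['fy'],c['cy']],[0,0,1.]])
    r=cv2.undistortPoints(np.stack([u,v],-1).reshape(-1,1,2).astype(float),K,np.array([c['k1'],0,0,0.])).reshape(h,w,2)
    d=np.dstack([r,np.ones((h,w))])@np.array(c['attitude']).T   # world ray directions per unit depth
    return d, np.array(c['origin'])+d*c['depth'][...,None]
def plane(c,d,u,v,z):
    o=np.array(c['origin']); q=d[int(round(v)),int(round(u))]; return o+q*(z-o[2])/q[2]
E
python3 - <<'E'
from h import *
for n in('top','scene'):
    c=eyes.read_camera(n); cv2.imwrite(f'pics/{n}0.png',c['pixels']); np.save(f'{n}0.npy',c,allow_pickle=True)
    print(n,c['fx'],c['k1'],c['origin'],np.array(c['attitude']).round(3).tolist())
print(arm.state())
E
```

```text
pics
top 391.3839805968251 0.009714639531080916 [ 0.35460841 -0.06182595  1.17942561] [[-0.023, -0.992, 0.123], [-1.0, 0.023, 0.001], [-0.004, -0.123, -0.992]]
scene 510.6246905173544 -0.01863215583269976 [-0.17992149 -0.41964848  0.95500967] [[0.485, -0.668, 0.564], [-0.874, -0.385, 0.296], [0.019, -0.637, -0.771]]
{'time_s': 0.1, 'joint_positions': array([ 9.50902990e-01,  1.58991598e-01,  1.59810763e+00,  1.40067265e-05,
        1.38618001e+00, -2.10116465e-01]), 'dq': array([-0.0002936 , -0.00195692, -0.00301628,  0.00184636, -0.00041035,
       -0.00217004]), 'effort': array([-4.01822272e-04, -3.86506784e+01, -3.22958457e+01,  7.03577721e-02,
        3.39300348e-02, -5.82231291e-05]), 'eef_pos': array([0.22886048, 0.52703828, 0.30181345]), 'tool_rot': array([[-9.17208531e-01,  3.98406235e-01, -9.91023511e-04],
       [ 3.98407300e-01,  9.17207589e-01, -1.36477778e-03],
       [ 3.65238309e-04, -1.64661682e-03, -9.99998578e-01]]), 'ft_force': array([-0.24057115, -0.40222094,  0.69500383]), 'moment': array([-0.02369864,  0.01911157,  0.01760851]), 'grip_width': 0.09194852792549667}
```

View pics/top0.png

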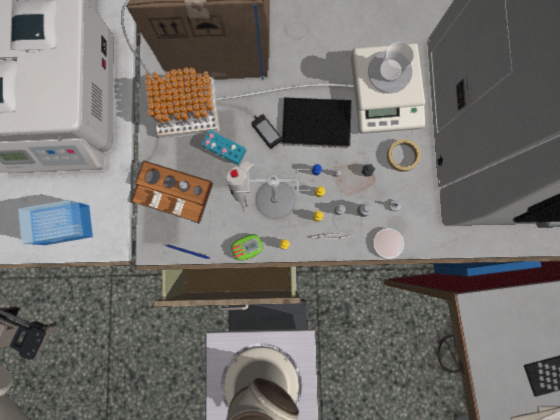

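View pics/scene0.png

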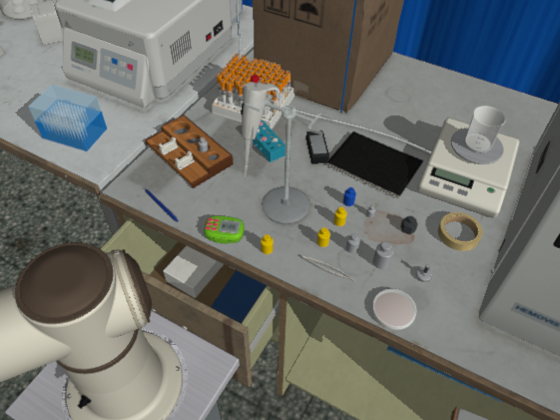

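The top view shows the block at about (172,190), the stand at (275,195) and the weights around (340–395,170–210). The forceps are at (328,236) and the pen at (187,251). I'll zoom in and measure.

```bash
python3 - <<'E'
from h import *
t=np.load('top0.npy',allow_pickle=True).item(); s=np.load('scene0.npy',allow_pickle=True).item()
a=cv2.resize(t['pixels'][150:250,300:410],None,fx=5,fy=5,interpolation=2)[:,:]
b=cv2.resize(t['pixels'][155:228,125:220],None,fx=5,fy=5,interpolation=2)
cv2.imwrite('pics/topw.png',a); cv2.imwrite('pics/topb.png',b)
cv2.imwrite('pics/scw.png',cv2.resize(s['pixels'][180:300,290:450],None,fx=5,fy=5,interpolation=2))
for n,c in(('top',t),('scene',s)):
    d,P=pts(c)
    z=P[...,2]; ok=(c['depth']>0)&(z>.006)&(z<.1)&(P[...,0]>.3)&(P[...,0]<.75)&(P[...,1]>-.5)&(P[...,1]<.35)
    k,l,st,_=cv2.connectedComponentsWithStats(ok.astype(np.uint8))
    print(n)
    for i in range(1,k):
        if st[i,4]<12: continue
        q=P[l==i]; top=q[q[:,2]>q[:,2].max()-.006]
        print(st[i],'mean',q.mean(0).round(3),'zmax',q[:,2].max().round(3),'top',np.median(top,0).round(4),'col',c['pixels'][l==i].mean(0).round())
E
```

```text
top
[358 124  65  10 410] mean [ 0.741 -0.394  0.033] zmax 0.045 top [ 0.7459 -0.3632  0.0404] col [171. 179. 184.]
[ 256  128   95   21 1423] mean [ 0.725 -0.153  0.016] zmax 0.037 top [ 0.7262 -0.041   0.0323] col [44. 44. 45.]
[157 130  48   9 231] mean [0.744 0.241 0.023] zmax 0.036 top [0.7453 0.2499 0.0315] col [142. 148. 155.]
[202 130  45  34 652] mean [0.696 0.099 0.034] zmax 0.042 top [0.6957 0.1036 0.0375] col [147. 131.  76.]
[387 139  34  32 431] mean [ 0.66  -0.445  0.021] zmax 0.032 top [ 0.6568 -0.4376  0.0266] col [100. 132. 150.]
[ 140  161   73   63 2960] mean [0.564 0.251 0.026] zmax 0.065 top [0.5779 0.2195 0.0626] col [ 72.  99. 137.]
[312 164  11  11  89] mean [ 0.618 -0.178  0.036] zmax 0.053 top [ 0.6206 -0.1806  0.0496] col [141.  74.  45.]
[362 164  13  12 117] mean [ 0.615 -0.333  0.027] zmax 0.044 top [ 0.6165 -0.3351  0.0403] col [64. 63. 62.]
[334 170   7   7  36] mean [ 0.609 -0.241  0.022] zmax 0.035 top [ 0.6119 -0.2417  0.0317] col [136. 134. 137.]
[256 182  38  37 986] mean [ 0.53  -0.05   0.013] zmax 0.098 top [ 0.5321 -0.051   0.0954] col [135. 1
[... 2756 characters left out ...]
6] col [119. 118. 116.]
[260 234  13  20 214] mean [ 0.395 -0.078  0.033] zmax 0.056 top [ 0.4014 -0.0747  0.0514] col [ 14. 146. 172.]
[373 241  20  28 421] mean [ 0.489 -0.317  0.044] zmax 0.075 top [ 0.4977 -0.3168  0.0705] col [116. 115. 113.]
[302 255  40  21 139] mean [ 0.421 -0.204  0.009] zmax 0.014 top [ 0.4191 -0.2047  0.0103] col [132. 137. 139.]
[416 265  16  17 197] mean [ 0.507 -0.411  0.016] zmax 0.045 top [ 0.5096 -0.4108  0.0413] col [116. 115. 113.]
[342 273   9   6  16] mean [ 0.423 -0.263  0.009] zmax 0.012 top [ 0.4229 -0.2623  0.0088] col [131. 137. 139.]
[ 372  289   45   41 1415] mean [ 0.395 -0.385  0.016] zmax 0.021 top [ 0.3973 -0.3862  0.0168] col [154. 158. 165.]
```

View pics/topw.png

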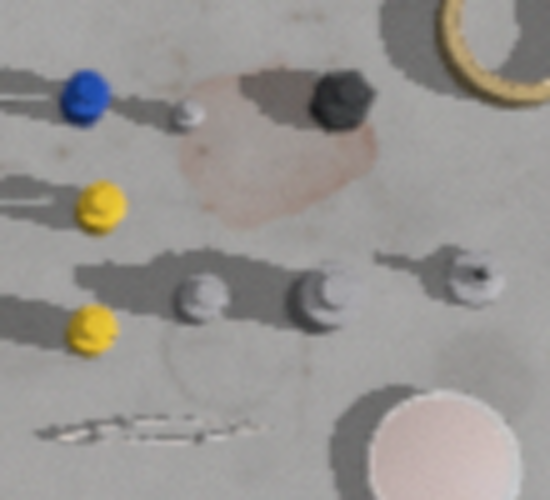

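View pics/scw.png

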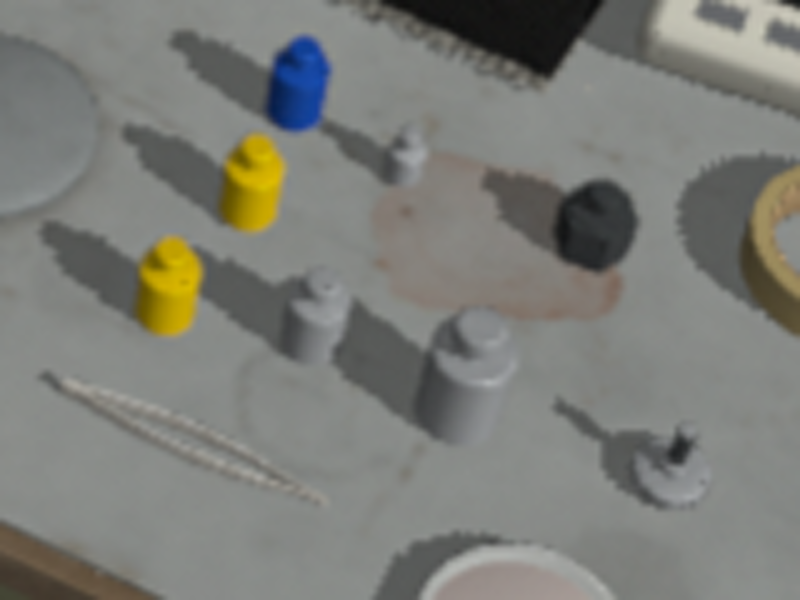

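View pics/topb.png

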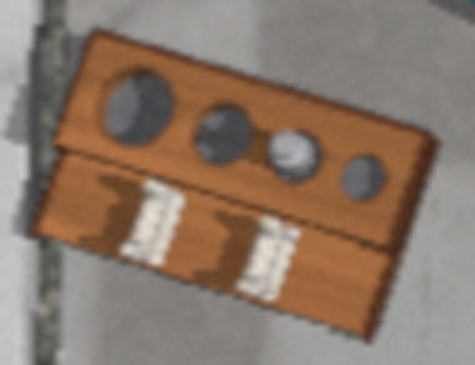

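The crops show the 200 at topw (200,298), the 500 at (325,298), the 50 at (188,115) and the forceps from (37,433) to (265,427). In topb the pockets are at (139,107), (224,134), (293,156) and (363,178), and the rests at (152,222) and (272,258). Next I'll compute the poses.

```bash
cat >> h.py <<'E'
def fit(B,W):  # planar rigid fit block->world
    B=np.array(B);W=np.array(W);b=B-B.mean(0);w=W-W.mean(0)
    th=np.arctan2((b[:,0]*w[:,1]-b[:,1]*w[:,0]).sum(),(b*w).sum())
    R=np.array([[np.cos(th),-np.sin(th)],[np.sin(th),np.cos(th)]]);o=W.mean(0)-R@B.mean(0)
    return th,R,o,W-(B@R.T+o)
def tgt(xyz,yaw=None):
    """shift in tool axes (cm), turn about tool z (deg) to bring TCP to xyz with jaw axis at yaw"""
    s=arm.state();R=np.array(s['tool_rot'])
    print('now',s['eef_pos'].round(4),'tilt',R[:,2].round(4),'w',round(s['grip_width'],4),'F',s['ft_force'].round(1),'t',s['time_s'])
    print('shift cm',(R.T@(np.array(xyz)-s['eef_pos'])*100).round(2))
    if yaw is not None: print('turn',np.degrees((np.arctan2(R[1,1],R[0,1])-yaw+np.pi/2)%np.pi-np.pi/2).round(2))
E
python3 - <<'E'
from h import *
t=np.load('top0.npy',allow_pickle=True).item(); s=np.load('scene0.npy',allow_pickle=True).item()
dt,P=pts(t); ds,Q=pts(s)
f=lambda u,v,z:plane(t,dt,125+u/5-.4,155+v/5-.4,z)[:2]
B=[(.027,.068),(.027,.013),(.027,-.034),(.027,-.076),(-.036,.036),(-.036,-.036),(.064,.108),(.064,-.108)]
W=[f(139,107,.034),f(224,134,.034),f(293,156,.034),f(363,178,.034),f(156,222,.045),f(272,258,.045),f(97,30,.034),f(437,133,.034)]
th,R,o,e=fit(B,W); print('block yaw',np.degrees(th).round(2),th,'o',o.round(4)); print((e*1000).round(1).tolist())
print('w100 expected',(o+R@[.027,-.034]).round(4))
for z in(.005,):
  a=plane(t,dt,300+37/5-.4,150+433/5-.4,z);b=plane(t,dt,300+265/5-.4,150+427/5-.4,z)
  c=plane(s,ds,290+45/5-.4,180+377/5-.4,z);d=plane(s,ds,290+325/5-.4,180+503/5-.4,z)
  for p,q in((a,b),(c,d)): print('forc',p.round(4),q.round(4),'mid',((p+q)/2).round(4),np.linalg.norm(p-q).round(4),'dir',np.degrees(np.arctan2(*(p-q)[[1,0]])).round(1))
# knob tops from bright top mask
for n,(u,v),(us,vs),h in(('500',(333,290),(480,328),.067),('200',(203,292),(325,283),.049),('50',(188,113),(408,136),.032)):
  print(n,plane(t,dt,300+u/5-.4,150+v/5-.4,h).round(4),plane(s,ds,290+us/5-.4,180+vs/5-.4,h-.003).round(4))
E
```

```text
block yaw -17.55 -0.30624693215102733 o [0.562  0.2567]
[[1.3, 0.2], [1.5, 1.8], [-0.4, 4.9], [-0.8, 3.3], [-0.5, -4.7], [-1.1, -3.6], [0.3, -2.1], [-0.3, 0.3]]
w100 expected [0.5775 0.2161]
forc [ 0.4215 -0.1448  0.005 ] [ 0.4213 -0.2827  0.005 ] mid [ 0.4214 -0.2138  0.005 ] 0.1378 dir 89.9
forc [ 0.4227 -0.1481  0.005 ] [ 0.4249 -0.2852  0.005 ] mid [ 0.4238 -0.2167  0.005 ] 0.1371 dir 90.9
500 [ 0.4941 -0.3118  0.067 ] [ 0.5018 -0.3161  0.064 ]
200 [ 0.4982 -0.2403  0.049 ] [ 0.5042 -0.2444  0.046 ]
50 [ 0.6089 -0.2387  0.032 ] [ 0.6154 -0.2393  0.029 ]
```

Block residuals reach 5 mm in y, so I'll cross-check with the depth silhouette from both cameras.

```bash
python3 - <<'E'
from h import *
for n in('top','scene'):
    c=np.load(n+'0.npy',allow_pickle=True).item(); d,P=pts(c)
    o=np.array(c['origin']); hsv=cv2.cvtColor(c['pixels'],cv2.COLOR_BGR2HSV)
    near=(np.hypot(P[...,0]-.562,P[...,1]-.2567)<.15)
    wood=near&(hsv[...,0]>5)&(hsv[...,0]<22)&(hsv[...,1]>110)
    z=P[...,2]; tz=np.median(z[wood&(z>.026)&(z<.042)]); print(n,'top z',tz,'ledge z',np.median(z[wood&(z<.026)&(z>.01)]))
    # back half top: wood at height; cast onto z=.034
    m=(near&(z>.027)&(z<.043)&wood).astype(np.uint8)
    m=cv2.morphologyEx(m,cv2.MORPH_OPEN,np.ones((2,2),np.uint8))
    k,l,st,_=cv2.connectedComponentsWithStats(m); i=1+np.argmax(st[1:,4])
    cs,h=cv2.findContours((l==i).astype(np.uint8),cv2.RETR_CCOMP,cv2.CHAIN_APPROX_NONE)
    XY=lambda ct:np.array([plane(c,d,u,v,.034)[:2] for u,v in ct[:,0]])
    for ct,hh in zip(cs,h[0]):
        if len(ct)<8: continue
        q=XY(ct)
        if hh[3]<0:
            r=cv2.minAreaRect((q*1000).astype(np.float32)); print(' backtop rect',r)
        else:
            print(' hole',q.mean(0).round(4),'rect',[np.round(x,1) for x in cv2.minAreaRect((q*1000).astype(np.float32))[:2]])
    # rests: white, z .03-.05
    m=(near&(hsv[...,1]<70)&(hsv[...,2]>170)).astype(np.uint8)
    k,l,st,ce=cv2.connectedComponentsWithStats(m)
    for i in range(1,k):
        if st[i,4]>25: print(' rest',st[i,4],np.median(P[l==i],0).round(4), plane(c,d,*ce[i],.040).round(4))
    wc=cv2.minAreaRect((P[wood&(z>.008)][:,:2]*1000).astype(np.float32)); print(' all',wc)
E
```

```text
top top z 0.03346500504767547 ledge z 0.01760513918748685
 backtop rect ((585.8120727539062, 246.5042724609375), (216.75564575195312, 72.70038604736328), 71.25824737548828)
 hole [0.5613 0.1747] rect [array([561.6, 174.2]), array([27.8, 33.4])]
 hole [0.5827 0.2395] rect [array([582.9, 238. ]), array([85.4, 41.5])]
 hole [0.6071 0.3102] rect [array([608. , 312.1]), array([52.1, 50.2])]
 rest 111 [0.5467 0.3975 0.0037] [0.5438 0.3841 0.04  ]
 rest 112 [0.5396 0.3017 0.033 ] [0.5388 0.2987 0.04  ]
 rest 105 [0.5172 0.2331 0.0325] [0.5164 0.2308 0.04  ]
 all ((564.358642578125, 259.2489013671875), (218.5273895263672, 126.21833038330078), 71.58214569091797)
scene top z 0.03513200604546762 ledge z 0.01959078267914538
 backtop rect ((588.4031982421875, 244.52908325195312), (219.68077087402344, 76.78387451171875), 70.77279663085938)
 hole [0.5627 0.1741] rect [array([563. , 174.7]), array([25.5, 28. ])]
 hole [0.5871 0.2377] rect [array([589.8, 235.8]), array([81.2, 50.6])]
 hole [0.6095 0.3118] rect [array([610.6, 310.3]), array([49.5, 48.9])]
 rest 139 [0.5409 0.3012 0.0299] [0.5356 0.294  0.04  ]
 rest 29 [0.5147 0.3912 0.0051] [0.4884 0.3605 0.04  ]
 rest 139 [0.5169 0.2328 0.0312] [0.5104 0.228  0.04  ]
 rest 29 [ 0.4193  0.2291 -0.2827] [0.264  0.0594 0.04  ]
 all ((565.9656372070312, 259.3182373046875), (221.4437713623047, 128.8902587890625), 71.12374114990234)
```

Block: origin ≈ (0.562, 0.2565), yaw ≈ −18.2°. The pocket, rest and depth estimates agree to about 3 mm. First I'll raise the arm and align the jaw axis with block x.

>>> {"fn": "jog_arm", "kwargs": {"series": [{"hand": 70, "xyz": [0, 0, -2.5], "delta_rot": [0, 0, 10.6]}, {"hand": 70, "xyz": [0, 0, -2.5], "delta_rot": [0, 0, 10.6]}, {"hand": 70, "xyz": [0, 0, -2.5], "delta_rot": [0, 0, 10.6]}, {"hand": 70, "xyz": [0, 0, -2.5], "delta_rot": [0, 0, 10.6]}, {"hand": 70, "xyz": [0, 0, -2.5], "delta_rot": [0, 0, 10.6]}, {"hand": 70, "xyz": [0, 0, -2.5], "delta_rot": [0, 0, 10.6]}, {"hand": 70, "xyz": [0, 0, -2.5], "delta_rot": [0, 0, 10.6]}, {"hand": 70, "xyz": [0, 0, -2.5], "delta_rot": [0, 0, 10.6]}, {"hand": 70, "xyz": [0, 0, 0], "delta_rot": [0, 0, 0]}], "grip_force": 20}}

```text
time_s: 1.23
eef_pos: [0.2293, 0.5277, 0.5044]
tool_rot: [[0.312, 0.95, 0.002], [0.95, -0.312, 0.003], [0.003, 0.001, -1.0]]
ft_force: [-0.1, -0.8, -0.2]
grip_width: 0.0644
```

```bash
python3 -c "
from h import *
tgt([.494,-.315,.47],-.318)"
```

```text
now [0.2293 0.5277 0.5044] tilt [ 0.002   0.0029 -1.    ] w 0.0644 F [-0.1 -0.8 -0.2] t 1.225
shift cm [-71.83  51.42   3.25]
turn 0.06
```

>>> {"fn": "jog_arm", "kwargs": {"series": [{"hand": 70, "xyz": [-4.8, 3.4, 0], "delta_rot": [0, 0, 0]}, {"hand": 70, "xyz": [-4.8, 3.4, 0], "delta_rot": [0, 0, 0]}, {"hand": 70, "xyz": [-4.8, 3.4, 0], "delta_rot": [0, 0, 0]}, {"hand": 70, "xyz": [-4.8, 3.4, 0], "delta_rot": [0, 0, 0]}, {"hand": 70, "xyz": [-4.8, 3.4, 0], "delta_rot": [0, 0, 0]}, {"hand": 70, "xyz": [-4.8, 3.4, 0], "delta_rot": [0, 0, 0]}, {"hand": 70, "xyz": [-4.8, 3.4, 0], "delta_rot": [0, 0, 0]}, {"hand": 70, "xyz": [-4.8, 3.4, 0], "delta_rot": [0, 0, 0]}, {"hand": 70, "xyz": [-4.8, 3.4, 0], "delta_rot": [0, 0, 0]}, {"hand": 70, "xyz": [-4.8, 3.4, 0], "delta_rot": [0, 0, 0]}, {"hand": 70, "xyz": [-4.8, 3.4, 0], "delta_rot": [0, 0, 0]}, {"hand": 70, "xyz": [-4.8, 3.4, 0], "delta_rot": [0, 0, 0]}]}}

```text
time_s: 2.72
eef_pos: [0.4358, -0.1495, 0.5009]
tool_rot: [[0.31, 0.951, -0.002], [0.951, -0.31, 0.001], [0.001, -0.002, -1.0]]
ft_force: [1.0, 0.4, 0.0]
grip_width: 0.0643
```

```bash
python3 -c "
from h import *
tgt([.494,-.315,.22],-.318)"
```

```text
now [ 0.4358 -0.1495  0.5009] tilt [-0.0016  0.0015 -1.    ] w 0.0643 F [1.  0.4 0. ] t 2.725
shift cm [-13.96  10.72  28.06]
turn 0.14
```

>>> {"fn": "jog_arm", "kwargs": {"series": [{"hand": 70, "xyz": [-4.6, 3.5, 0], "delta_rot": [0, 0, 0]}, {"hand": 70, "xyz": [-4.6, 3.5, 0], "delta_rot": [0, 0, 0]}, {"hand": 70, "xyz": [-4.6, 3.5, 5.0], "delta_rot": [0, 0, 0]}, {"hand": 70, "xyz": [0, 0, 6], "delta_rot": [0, 0, 0]}, {"hand": 70, "xyz": [0, 0, 6], "delta_rot": [0, 0, 0]}, {"hand": 70, "xyz": [0, 0, 6], "delta_rot": [0, 0, 0]}, {"hand": 70, "xyz": [0, 0, 5], "delta_rot": [0, 0, 0]}, {"hand": 70, "xyz": [0, 0, 0], "delta_rot": [0, 0, 0]}, {"hand": 70, "xyz": [0, 0, 0], "delta_rot": [0, 0, 0]}]}}

```text
time_s: 3.85
eef_pos: [0.4893, -0.302, 0.2334]
tool_rot: [[0.312, 0.95, 0.001], [0.95, -0.312, -0.001], [-0.001, 0.002, -1.0]]
ft_force: [-0.1, -0.3, 1.0]
grip_width: 0.0641
```

```bash
python3 - <<'E'
from h import *
tgt([.494,-.315,.114],-.318)
c=eyes.read_camera('scene');cv2.imwrite('pics/s1.png',cv2.resize(c['pixels'][120:320,260:500],None,fx=3,fy=3,interpolation=2))
E
```

```text
now [ 0.4893 -0.302   0.2334] tilt [ 0.0014 -0.0014 -1.    ] w 0.0641 F [-0.1 -0.3  1. ] t 3.85
shift cm [-1.08  0.83 11.94]
turn 0.03
```

View pics/s1.png

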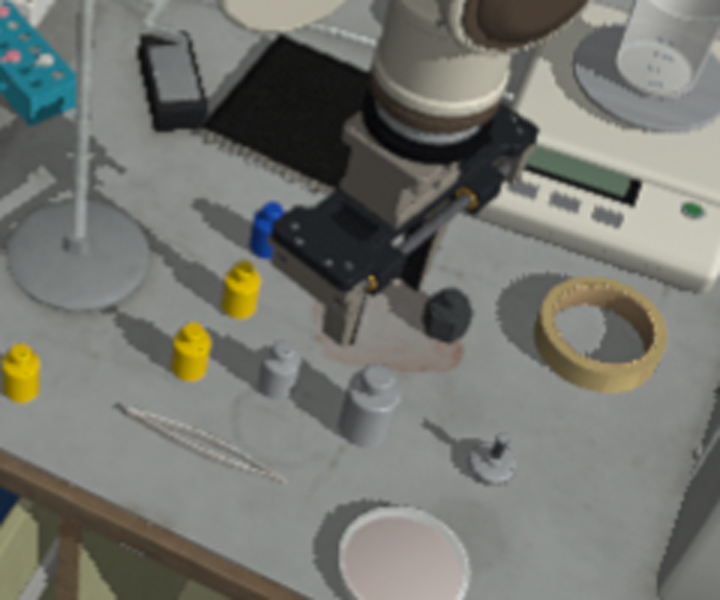

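Picture 6: the gripper is over the 500 and all objects are undisturbed. I'll descend and grip.

>>> {"fn": "jog_arm", "kwargs": {"series": [{"hand": 70, "xyz": [-1.1, 0.8, 0], "delta_rot": [0, 0, 0]}, {"hand": 70, "xyz": [0, 0, 3.5], "delta_rot": [0, 0, 0]}, {"hand": 70, "xyz": [0, 0, 3.5], "delta_rot": [0, 0, 0]}, {"hand": 70, "xyz": [0, 0, 3], "delta_rot": [0, 0, 0]}, {"hand": 70, "xyz": [0, 0, 1.7], "delta_rot": [0, 0, 0]}, {"hand": 70, "xyz": [0, 0, 0], "delta_rot": [0, 0, 0]}, {"hand": 70, "xyz": [0, 0, 0], "delta_rot": [0, 0, 0]}]}}

```text
time_s: 4.78
eef_pos: [0.4939, -0.3155, 0.1165]
tool_rot: [[0.314, 0.95, 0.002], [0.95, -0.314, -0.002], [-0.001, 0.003, -1.0]]
ft_force: [0.0, 0.3, 1.3]
grip_width: 0.0644
```

```bash
python3 - <<'E'
from h import *
tgt([.494,-.315,.116],-.318)
E
```

```text
now [ 0.4939 -0.3155  0.1165] tilt [ 0.0021 -0.0021 -1.    ] w 0.0644 F [0.  0.3 1.3] t 4.775
shift cm [ 0.05 -0.    0.05]
turn -0.06
```

>>> {"fn": "jog_arm", "kwargs": {"series": [{"hand": 30, "xyz": [0, 0, 0], "delta_rot": [0, 0, 0]}, {"hand": 30, "xyz": [0, 0, 0], "delta_rot": [0, 0, 0]}, {"hand": 30, "xyz": [0, 0, 0], "delta_rot": [0, 0, 0]}, {"hand": 30, "xyz": [0, 0, 0], "delta_rot": [0, 0, 0]}, {"hand": 30, "xyz": [0, 0, -2], "delta_rot": [0, 0, 0]}, {"hand": 30, "xyz": [0, 0, -5], "delta_rot": [0, 0, 0]}, {"hand": 30, "xyz": [0, 0, -6], "delta_rot": [0, 0, 0]}, {"hand": 30, "xyz": [0, 0, -6], "delta_rot": [0, 0, 0]}, {"hand": 30, "xyz": [0, 0, -6], "delta_rot": [0, 0, 0]}, {"hand": 30, "xyz": [0, 0, -6], "delta_rot": [0, 0, 0]}, {"hand": 30, "xyz": [0, 0, -6], "delta_rot": [0, 0, 0]}, {"hand": 30, "xyz": [0, 0, -3], "delta_rot": [0, 0, 0]}], "grip_force": 35}}

```text
time_s: 6.28
eef_pos: [0.4923, -0.3139, 0.5186]
tool_rot: [[0.314, 0.95, 0.001], [0.95, -0.314, -0.002], [-0.001, 0.002, -1.0]]
ft_force: [0.3, -0.1, -5.9]
grip_width: 0.0372
```

```bash
python3 - <<'E'
from h import *
tgt([.609,.3127,.495],-.318)
E
```

```text
now [ 0.4923 -0.3139  0.5186] tilt [ 0.0014 -0.0018 -1.    ] w 0.0372 F [ 0.3 -0.1 -5.9] t 6.275
shift cm [63.16 -8.58  2.26]
turn -0.06
```

>>> {"fn": "jog_arm", "kwargs": {"series": [{"hand": 30, "xyz": [4, -0.5, 0], "delta_rot": [0, 0, 0]}, {"hand": 30, "xyz": [5.4, -0.73, 0], "delta_rot": [0, 0, 0]}, {"hand": 30, "xyz": [5.4, -0.73, 0], "delta_rot": [0, 0, 0]}, {"hand": 30, "xyz": [5.4, -0.73, 0], "delta_rot": [0, 0, 0]}, {"hand": 30, "xyz": [5.4, -0.73, 0], "delta_rot": [0, 0, 0]}, {"hand": 30, "xyz": [5.4, -0.73, 0], "delta_rot": [0, 0, 0]}, {"hand": 30, "xyz": [5.4, -0.73, 0], "delta_rot": [0, 0, 0]}, {"hand": 30, "xyz": [5.4, -0.73, 0], "delta_rot": [0, 0, 0]}, {"hand": 30, "xyz": [5.4, -0.73, 0], "delta_rot": [0, 0, 0]}, {"hand": 30, "xyz": [5.4, -0.73, 0], "delta_rot": [0, 0, 0]}, {"hand": 30, "xyz": [5.4, -0.73, 0], "delta_rot": [0, 0, 0]}, {"hand": 30, "xyz": [5.4, -0.73, 0], "delta_rot": [0, 0, 0]}]}}

```text
time_s: 7.78
eef_pos: [0.6101, 0.3157, 0.5138]
tool_rot: [[0.314, 0.949, -0.004], [0.949, -0.314, -0.002], [-0.003, -0.003, -1.0]]
ft_force: [0.8, -0.1, -4.3]
grip_width: 0.0373
```

>>> {"fn": "jog_arm", "kwargs": {"series": [{"hand": 30, "xyz": [0, 0, 0], "delta_rot": [0, 0, 0]}, {"hand": 30, "xyz": [0, 0, 0], "delta_rot": [0, 0, 0]}]}}

```text
time_s: 8.02
eef_pos: [0.6104, 0.3139, 0.5138]
tool_rot: [[0.314, 0.95, -0.003], [0.95, -0.314, -0.002], [-0.003, -0.002, -1.0]]
ft_force: [-1.1, -0.4, -5.1]
grip_width: 0.037
```

```bash
python3 - <<'E'
from h import *
tgt([.609,.3127,.18],-.318)
E
```

```text
now [0.6104 0.3139 0.5138] tilt [-0.003  -0.0017 -1.    ] w 0.037 F [-1.1 -0.4 -5.1] t 8.025
shift cm [-8.000e-02 -2.000e-02  3.338e+01]
turn -0.06
```

>>> {"fn": "jog_arm", "kwargs": {"series": [{"hand": 30, "xyz": [-0.1, 0, 5], "delta_rot": [0, 0, 0]}, {"hand": 30, "xyz": [0, 0, 6], "delta_rot": [0, 0, 0]}, {"hand": 30, "xyz": [0, 0, 6], "delta_rot": [0, 0, 0]}, {"hand": 30, "xyz": [0, 0, 6], "delta_rot": [0, 0, 0]}, {"hand": 30, "xyz": [0, 0, 5], "delta_rot": [0, 0, 0]}, {"hand": 30, "xyz": [0, 0, 4], "delta_rot": [0, 0, 0]}, {"hand": 30, "xyz": [0, 0, 0], "delta_rot": [0, 0, 0]}, {"hand": 30, "xyz": [0, 0, 0], "delta_rot": [0, 0, 0]}]}}

```text
time_s: 9.02
eef_pos: [0.6117, 0.3128, 0.1976]
tool_rot: [[0.315, 0.949, 0.003], [0.949, -0.315, 0.001], [0.002, 0.003, -1.0]]
ft_force: [-0.1, 0.4, -3.7]
grip_width: 0.0367
```

```bash
python3 - <<'E'
from h import *
tgt([.609,.3127,.13],-.318)
c=eyes.read_camera('scene');cv2.imwrite('pics/s2.png',cv2.resize(c['pixels'][60:210,100:300],None,fx=4,fy=4,interpolation=2))
E
```

```text
now [0.6117 0.3128 0.1976] tilt [ 3.4e-03  9.0e-04 -1.0e+00] w 0.0367 F [-0.1  0.4 -3.7] t 9.025
shift cm [-0.11 -0.27  6.76]
turn -0.12
```

View pics/s2.png

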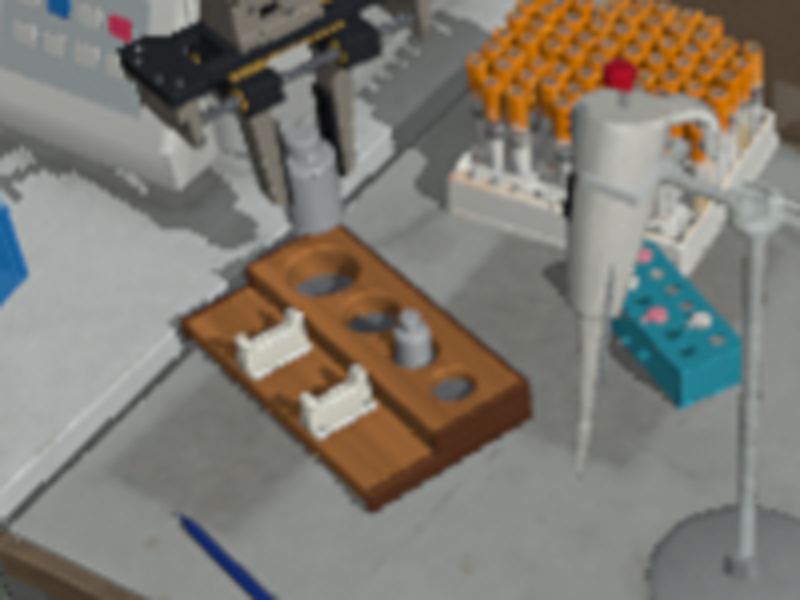

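Picture 7: the 500 hangs upright in the jaws with its base at crop (318,224), over the large pocket at (323,270). I'll check these rays and then lower.

```bash
python3 - <<'E'
from h import *
s=np.load('scene0.npy',allow_pickle=True).item();d,_=pts(s)
f=lambda u,v,z:plane(s,d,100+u/4-.4,60+v/4-.4,z).round(4)
print('base',f(318,224,.081),'pockets',f(323,270,.034),f(373,313,.034),f(453,386,.034))
E
```

```text
base [0.6082 0.3088 0.081 ] pockets [0.615  0.3184 0.034 ] [0.5967 0.2627 0.034 ] [0.5668 0.1789 0.034 ]
```

```bash
python3 - <<'E'
from h import *
s=np.load('scene0.npy',allow_pickle=True).item();d,_=pts(s)
f=lambda u,v,z:plane(s,d,100+u/4-.4,60+v/4-.4,z).round(4)
print('knobtop',f(299,128,.149),'bodytop',f(308,152,.132),'corners backR',f(527,381,.034),'frontR',f(372,494,.018),'frontL',f(184,324,.018))
t=np.load('top0.npy',allow_pickle=True).item(); dt,P=pts(t)
g=lambda u,v,z:plane(t,dt,125+u/5-.4,155+v/5-.4,z).round(4)
print('top: backR',g(436,135,.034),'backL',g(97,30,.034),'frontL',g(36,235,.018),'frontR',g(367,330,.018))
b=lambda x,y:np.array([.562,.2565])+np.array([[.950,.312],[-.312,.950]])@[x,y]
print('model backR',b(.064,-.108),'backL',b(.064,.108),'frontL',b(-.064,.108),'frontR',b(-.064,-.108))
c=eyes.read_camera('top');cv2.imwrite('pics/t2.png',cv2.resize(c['pixels'][130:230,120:230],None,fx=6,fy=6,interpolation=2))
E
```

```text
knobtop [0.616  0.3187 0.149 ] bodytop [0.6167 0.3128 0.132 ] corners backR [0.593  0.1411 0.034 ] frontR [0.4753 0.1786 0.018 ] frontL [0.5377 0.376  0.018 ]
top: backR [0.5871 0.1347 0.034 ] backL [0.6559 0.3383 0.034 ] frontL [0.535  0.3775 0.018 ] frontR [0.4731 0.1795 0.018 ]
model backR [0.589104 0.133932] backL [0.656496 0.339132] frontL [0.534896 0.379068] frontR [0.467504 0.173868]
```

View pics/t2.png

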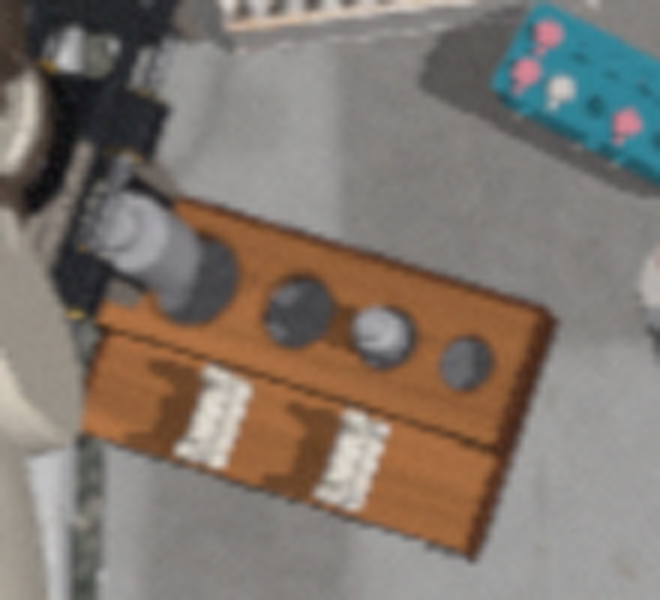

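Picture 8 (top) shows the 500 over its pocket. The scene view has a bias of about (+4,+4) mm against the arm. Corrected for that, the pockets agree with my block pose to within 2 mm. Lowering now.

>>> {"fn": "jog_arm", "kwargs": {"series": [{"hand": 30, "xyz": [0.05, -0.2, 0], "delta_rot": [0, 0, 0]}, {"hand": 30, "xyz": [0, 0, 2], "delta_rot": [0, 0, 0]}, {"hand": 30, "xyz": [0, 0, 2], "delta_rot": [0, 0, 0]}, {"hand": 30, "xyz": [0, 0, 1], "delta_rot": [0, 0, 0]}, {"hand": 30, "xyz": [0, 0, 0], "delta_rot": [0, 0, 0]}, {"hand": 30, "xyz": [0, 0, 0], "delta_rot": [0, 0, 0]}]}}

```text
time_s: 9.88
eef_pos: [0.6087, 0.3144, 0.1447]
tool_rot: [[0.314, 0.95, -0.001], [0.95, -0.314, -0.0], [-0.0, -0.001, -1.0]]
ft_force: [0.2, 0.4, -4.8]
grip_width: 0.0368
```

```bash
python3 - <<'E'
from h import *
tgt([.610,.3137,.1275],-.318)
E
```

```text
now [0.6087 0.3144 0.1447] tilt [-7.e-04 -2.e-04 -1.e+00] w 0.0368 F [ 0.2  0.4 -4.8] t 9.875
shift cm [-0.02  0.15  1.72]
turn -0.06
```

>>> {"fn": "jog_arm", "kwargs": {"series": [{"hand": 30, "xyz": [0, 0.1, 0.6], "delta_rot": [0, 0, 0]}, {"hand": 30, "xyz": [0, 0, 0.6], "delta_rot": [0, 0, 0]}, {"hand": 30, "xyz": [0, 0, 0.45], "delta_rot": [0, 0, 0]}, {"hand": 30, "xyz": [0, 0, 0], "delta_rot": [0, 0, 0]}, {"hand": 30, "xyz": [0, 0, 0], "delta_rot": [0, 0, 0]}]}}

```text
time_s: 10.5
eef_pos: [0.6098, 0.3141, 0.1285]
tool_rot: [[0.314, 0.95, 0.0], [0.95, -0.314, 0.0], [0.0, 0.0, -1.0]]
ft_force: [0.7, 0.3, -6.0]
grip_width: 0.0366
```

Down another 2 mm to the floor, then release gently and rise.

>>> {"fn": "jog_arm", "kwargs": {"series": [{"hand": 30, "xyz": [0, 0, 0.2], "delta_rot": [0, 0, 0]}, {"hand": 30, "xyz": [0, 0, 0], "delta_rot": [0, 0, 0]}, {"hand": 50, "xyz": [0, 0, 0], "delta_rot": [0, 0, 0]}, {"hand": 60, "xyz": [0, 0, 0], "delta_rot": [0, 0, 0]}, {"hand": 60, "xyz": [0, 0, 0], "delta_rot": [0, 0, 0]}, {"hand": 60, "xyz": [0, 0, -1], "delta_rot": [0, 0, 0]}, {"hand": 60, "xyz": [0, 0, -4], "delta_rot": [0, 0, 0]}, {"hand": 60, "xyz": [0, 0, -6], "delta_rot": [0, 0, 0]}, {"hand": 60, "xyz": [0, 0, -6], "delta_rot": [0, 0, 0]}, {"hand": 60, "xyz": [0, 0, -6], "delta_rot": [0, 0, 0]}, {"hand": 60, "xyz": [0, 0, -6], "delta_rot": [0, 0, 0]}, {"hand": 60, "xyz": [0, 0, -6], "delta_rot": [0, 0, 0]}]}}

```text
time_s: 12.0
eef_pos: [0.6092, 0.3139, 0.4796]
tool_rot: [[0.314, 0.95, 0.001], [0.95, -0.314, 0.0], [0.001, 0.001, -1.0]]
ft_force: [0.5, 0.6, -0.3]
grip_width: 0.0551
```

```bash
python3 - <<'E'
from h import *
tgt([.498,-.243,.48],-.318)
E
```

```text
now [0.6092 0.3139 0.4796] tilt [ 1.5e-03  4.0e-04 -1.0e+00] w 0.0551 F [ 0.5  0.6 -0.3] t 12.0
shift cm [-56.37   6.91  -0.09]
turn -0.06
```

>>> {"fn": "jog_arm", "kwargs": {"series": [{"hand": 55, "xyz": [-3.5, 0.4, -0.5], "delta_rot": [0, 0, 0]}, {"hand": 55, "xyz": [-5.3, 0.65, -0.5], "delta_rot": [0, 0, 0]}, {"hand": 55, "xyz": [-5.3, 0.65, 0], "delta_rot": [0, 0, 0]}, {"hand": 55, "xyz": [-5.3, 0.65, 0], "delta_rot": [0, 0, 0]}, {"hand": 55, "xyz": [-5.3, 0.65, 0], "delta_rot": [0, 0, 0]}, {"hand": 55, "xyz": [-5.3, 0.65, 0], "delta_rot": [0, 0, 0]}, {"hand": 55, "xyz": [-5.3, 0.65, 0], "delta_rot": [0, 0, 0]}, {"hand": 55, "xyz": [-5.3, 0.65, 0], "delta_rot": [0, 0, 0]}, {"hand": 55, "xyz": [-5.3, 0.65, 0], "delta_rot": [0, 0, 0]}, {"hand": 55, "xyz": [-5.3, 0.65, 0], "delta_rot": [0, 0, 0]}, {"hand": 55, "xyz": [-5.1, 0.65, 0], "delta_rot": [0, 0, 0]}, {"hand": 55, "xyz": [0, 0, 0], "delta_rot": [0, 0, 0]}]}}

```text
time_s: 13.5
eef_pos: [0.4976, -0.2449, 0.4865]
tool_rot: [[0.318, 0.948, -0.0], [0.948, -0.318, -0.001], [-0.001, 0.0, -1.0]]
ft_force: [-0.3, 1.5, 0.2]
grip_width: 0.0506
```

>>> {"fn": "jog_arm", "kwargs": {"series": [{"hand": 55, "xyz": [0, 0, 5], "delta_rot": [0, 0, 0]}, {"hand": 55, "xyz": [0, 0, 6], "delta_rot": [0, 0, 0]}, {"hand": 55, "xyz": [0, 0, 6], "delta_rot": [0, 0, 0]}, {"hand": 55, "xyz": [0, 0, 6], "delta_rot": [0, 0, 0]}, {"hand": 55, "xyz": [0, 0, 6], "delta_rot": [0, 0, 0]}, {"hand": 55, "xyz": [0, 0, 1], "delta_rot": [0, 0, 0]}, {"hand": 55, "xyz": [0, 0, 0], "delta_rot": [0, 0, 0]}]}}

```text
time_s: 14.38
eef_pos: [0.4995, -0.242, 0.188]
tool_rot: [[0.313, 0.95, 0.001], [0.95, -0.313, -0.001], [-0.0, 0.002, -1.0]]
ft_force: [1.0, 0.2, 1.0]
grip_width: 0.0503
```

```bash
python3 - <<'E'
from h import *
tgt([.4975,-.243,.110],-.318)
E
```

```text
now [ 0.4995 -0.242   0.188 ] tilt [ 1.4e-03 -9.0e-04 -1.0e+00] w 0.0503 F [1.  0.2 1. ] t 14.375
shift cm [-0.15 -0.18  7.8 ]
turn -0.02
```

>>> {"fn": "jog_arm", "kwargs": {"series": [{"hand": 55, "xyz": [-0.15, -0.15, 2], "delta_rot": [0, 0, 0]}, {"hand": 55, "xyz": [0, 0, 2.5], "delta_rot": [0, 0, 0]}, {"hand": 55, "xyz": [0, 0, 2], "delta_rot": [0, 0, 0]}, {"hand": 55, "xyz": [0, 0, 1.5], "delta_rot": [0, 0, 0]}, {"hand": 55, "xyz": [0, 0, 0], "delta_rot": [0, 0, 0]}, {"hand": 55, "xyz": [0, 0, 0], "delta_rot": [0, 0, 0]}, {"hand": 20, "xyz": [0, 0, 0], "delta_rot": [0, 0, 0]}, {"hand": 20, "xyz": [0, 0, 0], "delta_rot": [0, 0, 0]}, {"hand": 20, "xyz": [0, 0, 0], "delta_rot": [0, 0, 0]}, {"hand": 20, "xyz": [0, 0, 0], "delta_rot": [0, 0, 0]}], "grip_force": 25}}

```text
time_s: 15.62
eef_pos: [0.4973, -0.2435, 0.107]
tool_rot: [[0.314, 0.95, 0.001], [0.95, -0.314, -0.001], [-0.001, 0.002, -1.0]]
ft_force: [1.7, -0.5, 3.0]
grip_width: 0.0268
```

>>> {"fn": "jog_arm", "kwargs": {"series": [{"hand": 20, "xyz": [0, 0, -1.5], "delta_rot": [0, 0, 0]}, {"hand": 20, "xyz": [0, 0, -5], "delta_rot": [0, 0, 0]}, {"hand": 20, "xyz": [0, 0, -6], "delta_rot": [0, 0, 0]}, {"hand": 20, "xyz": [0, 0, -6], "delta_rot": [0, 0, 0]}, {"hand": 20, "xyz": [0, 0, -6], "delta_rot": [0, 0, 0]}, {"hand": 20, "xyz": [0, 0, -6], "delta_rot": [0, 0, 0]}, {"hand": 20, "xyz": [0, 0, -6], "delta_rot": [0, 0, 0]}, {"hand": 20, "xyz": [0, 0, -4], "delta_rot": [0, 0, 0]}, {"hand": 20, "xyz": [0, 0, 0], "delta_rot": [0, 0, 0]}]}}

```text
time_s: 16.75
eef_pos: [0.4967, -0.243, 0.5153]
tool_rot: [[0.314, 0.95, 0.005], [0.95, -0.314, -0.004], [-0.002, 0.006, -1.0]]
ft_force: [0.6, 0.5, -3.6]
grip_width: 0.0271
```

```bash
python3 - <<'E'
from h import *
tgt([.592,.2607,.50],-.318)
E
```

```text
now [ 0.4967 -0.243   0.5153] tilt [ 0.0051 -0.0042 -1.    ] w 0.0271 F [ 0.6  0.5 -3.6] t 16.75
shift cm [50.82 -6.76  1.37]
turn -0.06
```

>>> {"fn": "jog_arm", "kwargs": {"series": [{"hand": 20, "xyz": [3.5, -0.4, 0], "delta_rot": [0, 0, 0]}, {"hand": 20, "xyz": [5.2, -0.7, 0], "delta_rot": [0, 0, 0]}, {"hand": 20, "xyz": [5.2, -0.7, 0], "delta_rot": [0, 0, 0]}, {"hand": 20, "xyz": [5.2, -0.7, 0], "delta_rot": [0, 0, 0]}, {"hand": 20, "xyz": [5.2, -0.7, 0], "delta_rot": [0, 0, 0]}, {"hand": 20, "xyz": [5.2, -0.7, 0], "delta_rot": [0, 0, 0]}, {"hand": 20, "xyz": [5.2, -0.7, 0], "delta_rot": [0, 0, 0]}, {"hand": 20, "xyz": [5.2, -0.7, 0], "delta_rot": [0, 0, 0]}, {"hand": 20, "xyz": [5.2, -0.7, 0], "delta_rot": [0, 0, 0]}, {"hand": 20, "xyz": [5.2, -0.7, 0], "delta_rot": [0, 0, 0]}, {"hand": 20, "xyz": [0.7, 0, 0], "delta_rot": [0, 0, 0]}, {"hand": 20, "xyz": [0, 0, 0], "delta_rot": [0, 0, 0]}]}}

```text
time_s: 18.25
eef_pos: [0.5929, 0.262, 0.5091]
tool_rot: [[0.313, 0.95, -0.004], [0.95, -0.313, -0.001], [-0.003, -0.003, -1.0]]
ft_force: [-0.3, 0.1, -1.8]
grip_width: 0.0271
```

>>> {"fn": "jog_arm", "kwargs": {"series": [{"hand": 20, "xyz": [0, 0, 5], "delta_rot": [0, 0, 0]}, {"hand": 20, "xyz": [0, 0, 6], "delta_rot": [0, 0, 0]}, {"hand": 20, "xyz": [0, 0, 6], "delta_rot": [0, 0, 0]}, {"hand": 20, "xyz": [0, 0, 6], "delta_rot": [0, 0, 0]}, {"hand": 20, "xyz": [0, 0, 6], "delta_rot": [0, 0, 0]}, {"hand": 20, "xyz": [0, 0, 4], "delta_rot": [0, 0, 0]}, {"hand": 20, "xyz": [0, 0, 0], "delta_rot": [0, 0, 0]}, {"hand": 20, "xyz": [0, 0, 0], "delta_rot": [0, 0, 0]}]}}

```text
time_s: 19.25
eef_pos: [0.5943, 0.2615, 0.1837]
tool_rot: [[0.315, 0.949, 0.003], [0.949, -0.315, 0.001], [0.002, 0.003, -1.0]]
ft_force: [0.4, 0.5, -0.8]
grip_width: 0.027
```

```bash
python3 - <<'E'
from h import *
tgt([.592,.2607,.137],-.318)
E
```

```text
now [0.5943 0.2615 0.1837] tilt [ 3.1e-03  6.0e-04 -1.0e+00] w 0.027 F [ 0.4  0.5 -0.8] t 19.25
shift cm [-0.15 -0.2   4.67]
turn -0.13
```

>>> {"fn": "jog_arm", "kwargs": {"series": [{"hand": 20, "xyz": [-0.15, -0.2, 0.5], "delta_rot": [0, 0, 0]}, {"hand": 20, "xyz": [0, 0, 1.5], "delta_rot": [0, 0, 0]}, {"hand": 20, "xyz": [0, 0, 1.2], "delta_rot": [0, 0, 0]}, {"hand": 20, "xyz": [0, 0, 0.5], "delta_rot": [0, 0, 0]}, {"hand": 20, "xyz": [0, 0, 0], "delta_rot": [0, 0, 0]}, {"hand": 20, "xyz": [0, 0, 0], "delta_rot": [0, 0, 0]}]}}

```text
time_s: 20.0
eef_pos: [0.5911, 0.2615, 0.1447]
tool_rot: [[0.314, 0.95, 0.001], [0.95, -0.314, 0.0], [0.0, 0.001, -1.0]]
ft_force: [0.8, -0.0, -2.1]
grip_width: 0.027
```

```bash
python3 - <<'E'
from h import *
tgt([.592,.2607,.1245],-.318)
c=eyes.read_camera('scene');cv2.imwrite('pics/s3.png',cv2.resize(c['pixels'][70:200,120:280],None,fx=5,fy=5,interpolation=2)[:600])
E
```

```text
now [0.5911 0.2615 0.1447] tilt [ 8.e-04  2.e-04 -1.e+00] w 0.027 F [ 0.8 -0.  -2.1] t 20.0
shift cm [-0.05  0.11  2.02]
turn -0.05
```

View pics/s3.png

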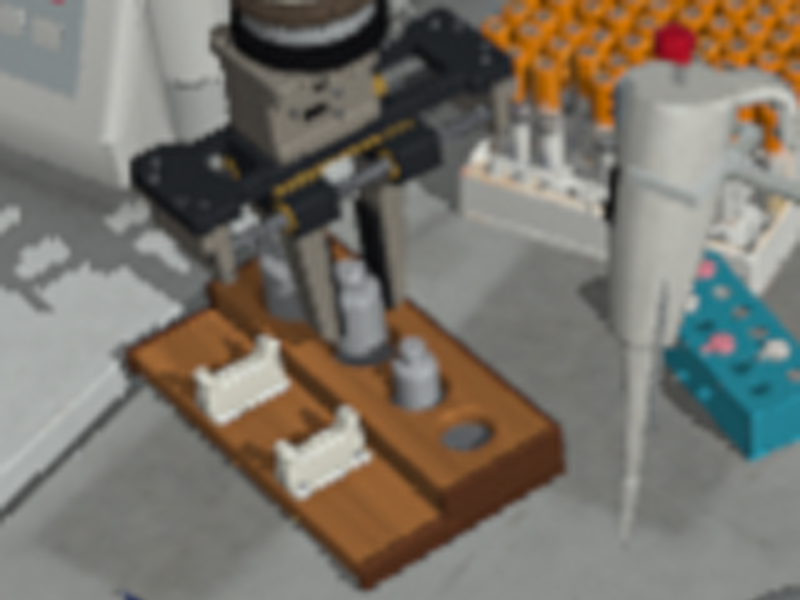

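Picture 9: the 500 stands in its pocket behind the jaws. The 200 is centred just over its own pocket at (360,345), so I'll lower and release.

>>> {"fn": "jog_arm", "kwargs": {"series": [{"hand": 20, "xyz": [0, 0.05, 0.8], "delta_rot": [0, 0, 0]}, {"hand": 20, "xyz": [0, 0, 0.7], "delta_rot": [0, 0, 0]}, {"hand": 20, "xyz": [0, 0, 0.5], "delta_rot": [0, 0, 0]}, {"hand": 20, "xyz": [0, 0, 0], "delta_rot": [0, 0, 0]}, {"hand": 20, "xyz": [0, 0, 0], "delta_rot": [0, 0, 0]}]}}

```text
time_s: 20.68
eef_pos: [0.5912, 0.2613, 0.1242]
tool_rot: [[0.314, 0.95, -0.0], [0.95, -0.314, -0.0], [-0.0, -0.0, -1.0]]
ft_force: [-0.5, -0.5, -1.8]
grip_width: 0.0269
```

>>> {"fn": "jog_arm", "kwargs": {"series": [{"hand": 36, "xyz": [0, 0, 0.05], "delta_rot": [0, 0, 0]}, {"hand": 48, "xyz": [0, 0, 0], "delta_rot": [0, 0, 0]}, {"hand": 48, "xyz": [0, 0, 0], "delta_rot": [0, 0, 0]}, {"hand": 48, "xyz": [0, 0, -1], "delta_rot": [0, 0, 0]}, {"hand": 48, "xyz": [0, 0, -4], "delta_rot": [0, 0, 0]}, {"hand": 48, "xyz": [0, 0, -6], "delta_rot": [0, 0, 0]}, {"hand": 48, "xyz": [0, 0, -6], "delta_rot": [0, 0, 0]}, {"hand": 48, "xyz": [0, 0, -6], "delta_rot": [0, 0, 0]}, {"hand": 48, "xyz": [0, 0, -6], "delta_rot": [0, 0, 0]}, {"hand": 48, "xyz": [0, 0, -6], "delta_rot": [0, 0, 0]}, {"hand": 48, "xyz": [0, 0, 0], "delta_rot": [0, 0, 0]}]}}

```text
time_s: 22.05
eef_pos: [0.5918, 0.2615, 0.482]
tool_rot: [[0.314, 0.949, 0.013], [0.95, -0.314, 0.003], [0.007, 0.011, -1.0]]
ft_force: [-0.2, 0.3, 0.7]
grip_width: 0.0441
```

```bash
python3 - <<'E'
from h import *
tgt([.610,-.240,.48],-.318)
E
```

```text
now [0.5918 0.2615 0.482 ] tilt [ 0.013   0.0031 -0.9999] w 0.0441 F [-0.2  0.3  0.7] t 22.05
shift cm [-47.05  17.45   0.07]
turn -0.06
```

>>> {"fn": "jog_arm", "kwargs": {"series": [{"hand": 45, "xyz": [-3, 1.1, 0], "delta_rot": [0, 0, 0]}, {"hand": 45, "xyz": [-4.7, 1.75, 0], "delta_rot": [0, 0, 0]}, {"hand": 45, "xyz": [-4.9, 1.82, 0], "delta_rot": [0, 0, 0]}, {"hand": 45, "xyz": [-4.9, 1.82, 0], "delta_rot": [0, 0, 0]}, {"hand": 45, "xyz": [-4.9, 1.82, 0], "delta_rot": [0, 0, 0]}, {"hand": 45, "xyz": [-4.9, 1.82, 0], "delta_rot": [0, 0, 0]}, {"hand": 45, "xyz": [-4.9, 1.82, 0], "delta_rot": [0, 0, 0]}, {"hand": 45, "xyz": [-4.9, 1.82, 0], "delta_rot": [0, 0, 0]}, {"hand": 45, "xyz": [-4.9, 1.82, 0], "delta_rot": [0, 0, 0]}, {"hand": 45, "xyz": [-4.9, 1.82, 0], "delta_rot": [0, 0, 0]}, {"hand": 45, "xyz": [0, 0, 0], "delta_rot": [0, 0, 0]}]}}

```text
time_s: 23.42
eef_pos: [0.6086, -0.2421, 0.4714]
tool_rot: [[0.318, 0.948, -0.003], [0.948, -0.318, 0.001], [0.0, -0.003, -1.0]]
ft_force: [-0.2, 0.4, -1.2]
grip_width: 0.041
```

>>> {"fn": "jog_arm", "kwargs": {"series": [{"hand": 45, "xyz": [0, 0, 5], "delta_rot": [0, 0, 0]}, {"hand": 45, "xyz": [0, 0, 6], "delta_rot": [0, 0, 0]}, {"hand": 45, "xyz": [0, 0, 6], "delta_rot": [0, 0, 0]}, {"hand": 45, "xyz": [0, 0, 6], "delta_rot": [0, 0, 0]}, {"hand": 45, "xyz": [0, 0, 6], "delta_rot": [0, 0, 0]}, {"hand": 45, "xyz": [0, 0, 3], "delta_rot": [0, 0, 0]}, {"hand": 45, "xyz": [0, 0, 0], "delta_rot": [0, 0, 0]}, {"hand": 45, "xyz": [0, 0, 0], "delta_rot": [0, 0, 0]}]}}

```text
time_s: 24.42
eef_pos: [0.6103, -0.2386, 0.1557]
tool_rot: [[0.313, 0.95, 0.002], [0.95, -0.313, -0.001], [-0.001, 0.003, -1.0]]
ft_force: [0.0, -0.7, 0.3]
grip_width: 0.0416
```

```bash
python3 - <<'E'
from h import *
tgt([.610,-.240,.101],-.318)
c=eyes.read_camera('scene');cv2.imwrite('pics/s4.png',cv2.resize(c['pixels'][140:260,300:460],None,fx=5,fy=5,interpolation=2))
E
```

```text
now [ 0.6103 -0.2386  0.1557] tilt [ 0.0023 -0.0013 -1.    ] w 0.0416 F [ 0.  -0.7  0.3] t 24.425
shift cm [-0.14  0.    5.47]
turn -0.03
```

View pics/s4.png

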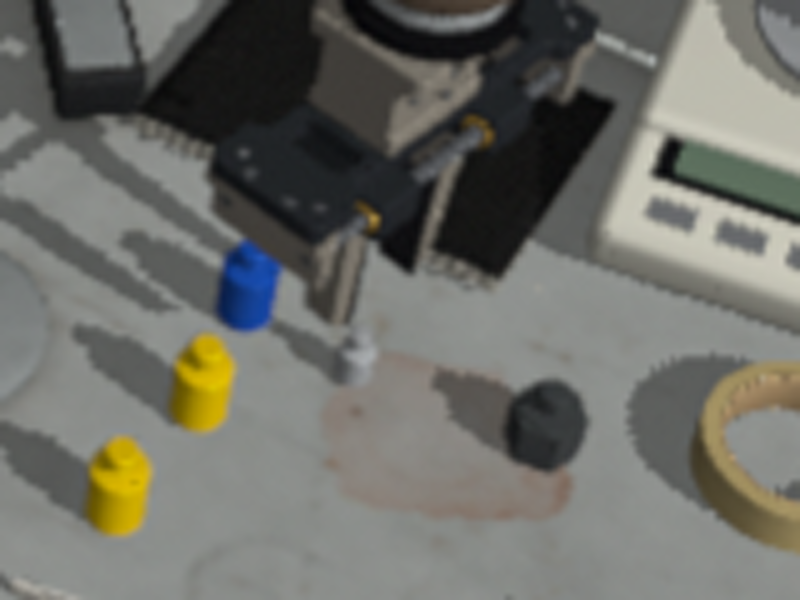

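Picture 10: the gripper is above the 50 (at (355,360)) and the blue weight and hex are clear. I'll descend and grip.

>>> {"fn": "jog_arm", "kwargs": {"series": [{"hand": 45, "xyz": [-0.15, 0, 0.5], "delta_rot": [0, 0, 0]}, {"hand": 45, "xyz": [0, 0, 2], "delta_rot": [0, 0, 0]}, {"hand": 45, "xyz": [0, 0, 1.8], "delta_rot": [0, 0, 0]}, {"hand": 45, "xyz": [0, 0, 0.9], "delta_rot": [0, 0, 0]}, {"hand": 45, "xyz": [0, 0, 0], "delta_rot": [0, 0, 0]}, {"hand": 45, "xyz": [0, 0, 0], "delta_rot": [0, 0, 0]}], "grip_force": 15}}

```text
time_s: 25.22
eef_pos: [0.6093, -0.2403, 0.1023]
tool_rot: [[0.314, 0.95, 0.001], [0.95, -0.314, -0.001], [-0.0, 0.001, -1.0]]
ft_force: [-0.6, 0.5, 0.3]
grip_width: 0.0417
```

```bash
python3 - <<'E'
from h import *
tgt([.610,-.240,.1010],-.318)
E
```

```text
now [ 0.6093 -0.2403  0.1023] tilt [ 8.e-04 -5.e-04 -1.e+00] w 0.0417 F [-0.6  0.5  0.3] t 25.225
shift cm [0.05 0.05 0.13]
turn -0.06
```

>>> {"fn": "jog_arm", "kwargs": {"series": [{"hand": 10, "xyz": [0, 0, 0.1], "delta_rot": [0, 0, 0]}, {"hand": 10, "xyz": [0, 0, 0], "delta_rot": [0, 0, 0]}, {"hand": 10, "xyz": [0, 0, 0], "delta_rot": [0, 0, 0]}, {"hand": 10, "xyz": [0, 0, 0], "delta_rot": [0, 0, 0]}, {"hand": 10, "xyz": [0, 0, -1], "delta_rot": [0, 0, 0]}, {"hand": 10, "xyz": [0, 0, -5], "delta_rot": [0, 0, 0]}, {"hand": 10, "xyz": [0, 0, -6], "delta_rot": [0, 0, 0]}, {"hand": 10, "xyz": [0, 0, -6], "delta_rot": [0, 0, 0]}, {"hand": 10, "xyz": [0, 0, -6], "delta_rot": [0, 0, 0]}, {"hand": 10, "xyz": [0, 0, -6], "delta_rot": [0, 0, 0]}, {"hand": 10, "xyz": [0, 0, -6], "delta_rot": [0, 0, 0]}, {"hand": 10, "xyz": [0, 0, -4.5], "delta_rot": [0, 0, 0]}]}}

```text
time_s: 26.72
eef_pos: [0.6085, -0.2398, 0.5099]
tool_rot: [[0.314, 0.95, 0.003], [0.95, -0.314, -0.002], [-0.001, 0.003, -1.0]]
ft_force: [0.2, 0.6, -0.7]
grip_width: 0.0173
```

```bash
python3 - <<'E'
from h import *
tgt([.5635,.176,.50],-.318)
E
```

```text
now [ 0.6085 -0.2398  0.5099] tilt [ 0.003  -0.0019 -1.    ] w 0.0173 F [ 0.2  0.6 -0.7] t 26.725
shift cm [ 38.07 -17.32   0.89]
turn -0.06
```

>>> {"fn": "jog_arm", "kwargs": {"series": [{"hand": 10, "xyz": [2.8, -1.3, 0], "delta_rot": [0, 0, 0]}, {"hand": 10, "xyz": [4.4, -2, 0], "delta_rot": [0, 0, 0]}, {"hand": 10, "xyz": [4.4, -2, 0], "delta_rot": [0, 0, 0]}, {"hand": 10, "xyz": [4.4, -2, 0], "delta_rot": [0, 0, 0]}, {"hand": 10, "xyz": [4.4, -2, 0], "delta_rot": [0, 0, 0]}, {"hand": 10, "xyz": [4.4, -2, 0], "delta_rot": [0, 0, 0]}, {"hand": 10, "xyz": [4.4, -2, 0], "delta_rot": [0, 0, 0]}, {"hand": 10, "xyz": [4.4, -2, 0], "delta_rot": [0, 0, 0]}, {"hand": 10, "xyz": [4.4, -2, 0], "delta_rot": [0, 0, 0]}, {"hand": 10, "xyz": [0, 0, 0], "delta_rot": [0, 0, 0]}]}}

```text
time_s: 27.98
eef_pos: [0.5628, 0.1778, 0.5063]
tool_rot: [[0.309, 0.951, 0.0], [0.951, -0.309, 0.001], [0.001, -0.0, -1.0]]
ft_force: [0.4, 0.4, 0.6]
grip_width: 0.017
```

>>> {"fn": "jog_arm", "kwargs": {"series": [{"hand": 10, "xyz": [0, 0, 5], "delta_rot": [0, 0, 0]}, {"hand": 10, "xyz": [0, 0, 6], "delta_rot": [0, 0, 0]}, {"hand": 10, "xyz": [0, 0, 6], "delta_rot": [0, 0, 0]}, {"hand": 10, "xyz": [0, 0, 6], "delta_rot": [0, 0, 0]}, {"hand": 10, "xyz": [0, 0, 6], "delta_rot": [0, 0, 0]}, {"hand": 10, "xyz": [0, 0, 4], "delta_rot": [0, 0, 0]}, {"hand": 10, "xyz": [0, 0, 0], "delta_rot": [0, 0, 0]}, {"hand": 10, "xyz": [0, 0, 0], "delta_rot": [0, 0, 0]}]}}

```text
time_s: 28.98
eef_pos: [0.5653, 0.1745, 0.1782]
tool_rot: [[0.314, 0.949, 0.003], [0.949, -0.314, 0.0], [0.001, 0.003, -1.0]]
ft_force: [1.0, -0.1, 0.6]
grip_width: 0.0174
```

```bash
python3 - <<'E'
from h import *
tgt([.5635,.176,.138],-.318)
E
```

```text
now [0.5653 0.1745 0.1782] tilt [ 3.3e-03  2.0e-04 -1.0e+00] w 0.0174 F [ 1.  -0.1  0.6] t 28.975
shift cm [ 0.08 -0.23  4.02]
turn -0.09
```

>>> {"fn": "jog_arm", "kwargs": {"series": [{"hand": 10, "xyz": [0.1, -0.15, 0.5], "delta_rot": [0, 0, 0]}, {"hand": 10, "xyz": [0, 0, 1.5], "delta_rot": [0, 0, 0]}, {"hand": 10, "xyz": [0, 0, 1.3], "delta_rot": [0, 0, 0]}, {"hand": 10, "xyz": [0, 0, 0.6], "delta_rot": [0, 0, 0]}, {"hand": 10, "xyz": [0, 0, 0], "delta_rot": [0, 0, 0]}, {"hand": 10, "xyz": [0, 0, 0], "delta_rot": [0, 0, 0]}]}}

```text
time_s: 29.72
eef_pos: [0.5631, 0.1764, 0.1372]
tool_rot: [[0.314, 0.95, 0.001], [0.95, -0.314, 0.0], [0.0, 0.001, -1.0]]
ft_force: [-0.2, 0.4, 0.7]
grip_width: 0.0173
```

```bash
python3 - <<'E'
from h import *
tgt([.5635,.176,.1265],-.318)
c=eyes.read_camera('scene');cv2.imwrite('pics/s5.png',cv2.resize(c['pixels'][85:205,140:260],None,fx=5,fy=5,interpolation=2))
E
```

```text
now [0.5631 0.1764 0.1372] tilt [ 7.e-04  1.e-04 -1.e+00] w 0.0173 F [-0.2  0.4  0.7] t 29.725
shift cm [-0.03  0.05  1.07]
turn -0.06
```

View pics/s5.png

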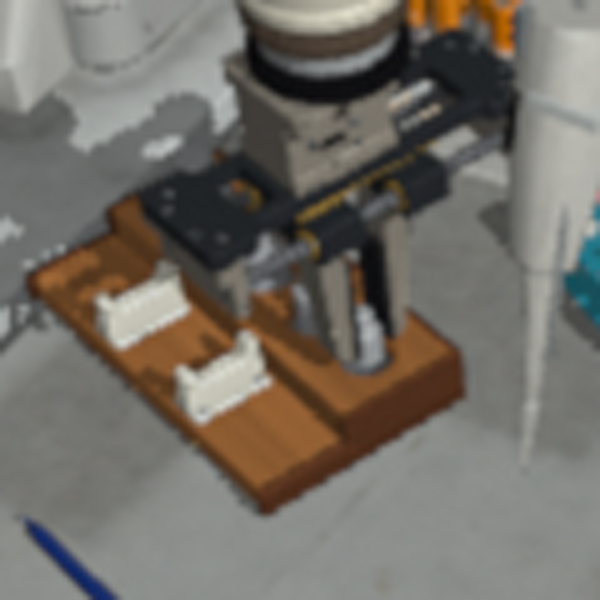

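Picture 11: the 50 is over its pocket at (370,362). Lowering and releasing.

>>> {"fn": "jog_arm", "kwargs": {"series": [{"hand": 10, "xyz": [0, 0.05, 0.5], "delta_rot": [0, 0, 0]}, {"hand": 10, "xyz": [0, 0, 0.5], "delta_rot": [0, 0, 0]}, {"hand": 10, "xyz": [0, 0, 0.05], "delta_rot": [0, 0, 0]}, {"hand": 10, "xyz": [0, 0, 0], "delta_rot": [0, 0, 0]}, {"hand": 25, "xyz": [0, 0, 0], "delta_rot": [0, 0, 0]}, {"hand": 40, "xyz": [0, 0, 0], "delta_rot": [0, 0, 0]}, {"hand": 40, "xyz": [0, 0, 0], "delta_rot": [0, 0, 0]}, {"hand": 40, "xyz": [0, 0, -1], "delta_rot": [0, 0, 0]}, {"hand": 40, "xyz": [0, 0, -4], "delta_rot": [0, 0, 0]}, {"hand": 40, "xyz": [0, 0, -6], "delta_rot": [0, 0, 0]}, {"hand": 40, "xyz": [0, 0, -6], "delta_rot": [0, 0, 0]}, {"hand": 40, "xyz": [0, 0, -6], "delta_rot": [0, 0, 0]}]}}

```text
time_s: 31.28
eef_pos: [0.5629, 0.1762, 0.3593]
tool_rot: [[0.314, 0.95, 0.001], [0.95, -0.314, 0.0], [0.0, 0.001, -1.0]]
ft_force: [0.7, 0.1, 0.6]
grip_width: 0.037
```

>>> {"fn": "jog_arm", "kwargs": {"series": [{"hand": 40, "xyz": [0, 0, -6], "delta_rot": [0, 0, 0]}, {"hand": 40, "xyz": [0, 0, -6], "delta_rot": [0, 0, 0]}, {"hand": 40, "xyz": [0, 0, -2], "delta_rot": [0, 0, 0]}, {"hand": 40, "xyz": [0, 0, 0], "delta_rot": [0, 0, 0]}]}}

```text
time_s: 31.78
eef_pos: [0.5633, 0.1763, 0.4992]
tool_rot: [[0.314, 0.95, 0.005], [0.95, -0.314, 0.0], [0.002, 0.005, -1.0]]
ft_force: [0.6, -0.4, -0.7]
grip_width: 0.0367
```

```bash
python3 - <<'E'
from h import *
tgt([.423,-.215,.48],-.318)
for n in('top','scene'):
    c=eyes.read_camera(n); np.save(n+'1.npy',c,allow_pickle=True)
    d,P=pts(c); z=P[...,2]
    for nm,(x,y),h in(('500',(.610,.314),.078),('200',(.591,.261),.066),('100',(.5775,.2185),.062),('50',(.5635,.176),.057)):
        m=(np.hypot(P[...,0]-x,P[...,1]-y)<.022)&(z>.04)&(z<.09); q=P[m]
        if len(q): 
            tp=q[q[:,2]>np.percentile(q[:,2],98)-.007]; print(n,nm,'zmax',np.percentile(q[:,2],98).round(4),'expect',h,tp.mean(0).round(4))
    ok=(z>.006)&(z<.016)&(abs(P[...,0]-.423)<.03)&(P[...,1]<-.12)&(P[...,1]>-.31); q=P[ok][:,:2]
    if len(q)>5: r=cv2.fitLine(q.astype(np.float32),2,0,.01,.01).ravel(); print('forceps',q.mean(0),q.min(0),q.max(0),r)
E
```

```text
now [0.5633 0.1763 0.4992] tilt [ 5.e-03  5.e-04 -1.e+00] w 0.0367 F [ 0.6 -0.4 -0.7] t 31.775
shift cm [-41.56  -1.06   1.83]
turn -0.06
top 500 zmax 0.0779 expect 0.078 [0.599  0.3101 0.0767]
top 200 zmax 0.0683 expect 0.066 [0.589  0.2605 0.0655]
top 100 zmax 0.0643 expect 0.062 [0.5786 0.2193 0.0612]
top 50 zmax 0.0594 expect 0.057 [0.5607 0.1758 0.0564]
forceps [ 0.42025506 -0.21553057] [ 0.41330591 -0.27938133] [ 0.45155974 -0.13969812] [ 0.02707778  0.9996333   0.42025506 -0.21553056]
scene 500 zmax 0.0814 expect 0.078 [0.6097 0.3123 0.079 ]
scene 200 zmax 0.0701 expect 0.066 [0.591  0.2604 0.0676]
scene 100 zmax 0.0656 expect 0.062 [0.5817 0.2182 0.063 ]
scene 50 zmax 0.0614 expect 0.057 [0.5615 0.1759 0.0583]
forceps [ 0.42246204 -0.21272676] [ 0.4012668  -0.30622988] [ 0.45255104 -0.1471391 ] [ 0.02923306 -0.99957263  0.42246205 -0.21272676]
```

All three weights stand at the expected heights. Next are the forceps, near (0.421, −0.215) along world y: I'll turn the jaws to world x and go over.

>>> {"fn": "jog_arm", "kwargs": {"series": [{"hand": 45, "xyz": [0, 0, 0], "delta_rot": [0, 0, -9.1]}, {"hand": 45, "xyz": [0, 0, 0], "delta_rot": [0, 0, -9.1]}, {"hand": 45, "xyz": [-3, -1, 0], "delta_rot": [0, 0, 0]}, {"hand": 45, "xyz": [-4.6, -1.7, 0], "delta_rot": [0, 0, 0]}, {"hand": 45, "xyz": [-4.6, -1.7, 0], "delta_rot": [0, 0, 0]}, {"hand": 45, "xyz": [-4.6, -1.7, 0], "delta_rot": [0, 0, 0]}, {"hand": 45, "xyz": [-4.6, -1.7, 0], "delta_rot": [0, 0, 0]}, {"hand": 45, "xyz": [-4.6, -1.7, 0], "delta_rot": [0, 0, 0]}, {"hand": 45, "xyz": [-4.6, -1.7, 0], "delta_rot": [0, 0, 0]}, {"hand": 45, "xyz": [-4.6, -1.7, 0], "delta_rot": [0, 0, 0]}, {"hand": 45, "xyz": [-3.5, -1.3, 0], "delta_rot": [0, 0, 0]}, {"hand": 45, "xyz": [0, 0, 0], "delta_rot": [0, 0, 0]}], "grip_force": 12}}

```text
time_s: 33.38
eef_pos: [0.4197, -0.2121, 0.494]
tool_rot: [[0.005, 1.0, -0.003], [1.0, -0.005, 0.003], [0.003, -0.003, -1.0]]
ft_force: [-0.0, 0.5, -0.1]
grip_width: 0.0417
```

>>> {"fn": "jog_arm", "kwargs": {"series": [{"hand": 45, "xyz": [0, 0, 5], "delta_rot": [0, 0, 0]}, {"hand": 45, "xyz": [0, 0, 6], "delta_rot": [0, 0, 0]}, {"hand": 45, "xyz": [0, 0, 6], "delta_rot": [0, 0, 0]}, {"hand": 45, "xyz": [0, 0, 6], "delta_rot": [0, 0, 0]}, {"hand": 45, "xyz": [0, 0, 6], "delta_rot": [0, 0, 0]}, {"hand": 45, "xyz": [0, 0, 5], "delta_rot": [0, 0, 0]}, {"hand": 45, "xyz": [0, 0, 0], "delta_rot": [0, 0, 0]}, {"hand": 45, "xyz": [0, 0, 0], "delta_rot": [0, 0, 0]}]}}

```text
time_s: 34.38
eef_pos: [0.4216, -0.2105, 0.1579]
tool_rot: [[0.001, 1.0, 0.002], [1.0, -0.001, -0.001], [-0.001, 0.002, -1.0]]
ft_force: [0.8, 0.3, 0.4]
grip_width: 0.0415
```

```bash
python3 - <<'E'
from h import *
tgt([.421,-.215,.091],0)
E
```

```text
now [ 0.4216 -0.2105  0.1579] tilt [ 0.0015 -0.001  -1.    ] w 0.0415 F [0.8 0.3 0.4] t 34.375
shift cm [-0.44 -0.07  6.69]
turn -0.04
```

>>> {"fn": "jog_arm", "kwargs": {"series": [{"hand": 45, "xyz": [-0.45, 0, 1], "delta_rot": [0, 0, 0]}, {"hand": 45, "xyz": [0, 0, 2], "delta_rot": [0, 0, 0]}, {"hand": 45, "xyz": [0, 0, 1.5], "delta_rot": [0, 0, 0]}, {"hand": 45, "xyz": [0, 0, 1], "delta_rot": [0, 0, 0]}, {"hand": 45, "xyz": [0, 0, 0.5], "delta_rot": [0, 0, 0]}, {"hand": 45, "xyz": [0, 0, 0], "delta_rot": [0, 0, 0]}, {"hand": 45, "xyz": [0, 0, 0], "delta_rot": [0, 0, 0]}]}}

```text
time_s: 35.25
eef_pos: [0.421, -0.2153, 0.0968]
tool_rot: [[0.001, 1.0, 0.001], [1.0, -0.001, -0.001], [-0.001, 0.001, -1.0]]
ft_force: [0.5, 0.3, -0.1]
grip_width: 0.0413
```

```bash
python3 - <<'E'
from h import *
tgt([.421,-.215,.091],0)
c=eyes.read_camera('scene');cv2.imwrite('pics/s6.png',cv2.resize(c['pixels'][195:305,260:400],None,fx=5,fy=5,interpolation=2))
E
```

```text
now [ 0.421  -0.2153  0.0968] tilt [ 7.e-04 -7.e-04 -1.e+00] w 0.0413 F [ 0.5  0.3 -0.1] t 35.25
shift cm [ 0.03 -0.    0.58]
turn -0.08
```

View pics/s6.png

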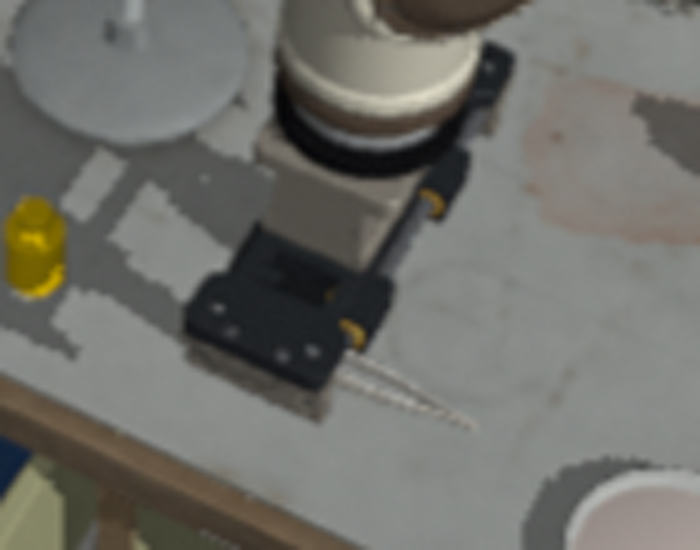

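Picture 12: the gripper straddles the forceps (tip at (475,428)) and nothing is disturbed. Lower 5 mm and close.

>>> {"fn": "jog_arm", "kwargs": {"series": [{"hand": 45, "xyz": [0, 0, 0.5], "delta_rot": [0, 0, 0]}, {"hand": 45, "xyz": [0, 0, 0], "delta_rot": [0, 0, 0]}, {"hand": 0, "xyz": [0, 0, 0], "delta_rot": [0, 0, 0]}, {"hand": 0, "xyz": [0, 0, 0], "delta_rot": [0, 0, 0]}, {"hand": 0, "xyz": [0, 0, 0], "delta_rot": [0, 0, 0]}, {"hand": 0, "xyz": [0, 0, 0], "delta_rot": [0, 0, 0]}, {"hand": 0, "xyz": [0, 0, 0], "delta_rot": [0, 0, 0]}]}}

```text
time_s: 36.17
eef_pos: [0.4208, -0.2151, 0.0914]
tool_rot: [[0.001, 1.0, 0.0], [1.0, -0.001, -0.0], [-0.0, 0.0, -1.0]]
ft_force: [0.1, -1.1, 0.7]
grip_width: 0.014
```

>>> {"fn": "jog_arm", "kwargs": {"series": [{"hand": 0, "xyz": [0, 0, -1], "delta_rot": [0, 0, 0]}, {"hand": 0, "xyz": [0, 0, -5], "delta_rot": [0, 0, 0]}, {"hand": 0, "xyz": [0, 0, -6], "delta_rot": [0, 0, 0]}, {"hand": 0, "xyz": [0, 0, -6], "delta_rot": [0, 0, 0]}, {"hand": 0, "xyz": [0, 0, -6], "delta_rot": [0, 0, 0]}, {"hand": 0, "xyz": [0, 0, -6], "delta_rot": [0, 0, 0]}, {"hand": 0, "xyz": [0, 0, -6], "delta_rot": [0, 0, 0]}, {"hand": 0, "xyz": [0, 0, -5], "delta_rot": [0, 0, 0]}, {"hand": 0, "xyz": [0, 0, 0], "delta_rot": [0, 0, 9.1]}, {"hand": 0, "xyz": [0, 0, 0], "delta_rot": [0, 0, 9.1]}, {"hand": 0, "xyz": [0, 0, 0], "delta_rot": [0, 0, 0]}]}}

```text
time_s: 37.55
eef_pos: [0.4205, -0.2148, 0.5018]
tool_rot: [[0.312, 0.95, 0.0], [0.95, -0.312, -0.0], [-0.0, 0.0, -1.0]]
ft_force: [0.0, -0.1, 0.5]
grip_width: 0.0138
```

```bash
python3 - <<'E'
from h import *
tgt([.5278,.2677,.495],-.318)
c=eyes.read_camera('scene');d,P=pts(c)
# held forceps: thin bright points near tool, 75-95 mm below TCP
s=arm.state();R=np.array(s['tool_rot']);L=(P-s['eef_pos'])@R
m=(c['depth']>0)&(abs(L[...,0])<.09)&(abs(L[...,1])<.02)&(L[...,2]>.07)&(L[...,2]<.105)
q=L[m]; print(m.sum(),q.min(0).round(3),q.max(0).round(3)); cv2.imwrite('pics/s7.png',cv2.resize(c['pixels'][60:260,280:440],None,fx=3,fy=3,interpolation=2))
E
```

```text
now [ 0.4205 -0.2148  0.5018] tilt [ 4.e-04 -4.e-04 -1.e+00] w 0.0138 F [ 0.  -0.1  0.5] t 37.55
shift cm [49.19 -4.86  0.67]
turn 0.04
383 [-0.07 -0.02  0.07] [0.058 0.019 0.091]
```

View pics/s7.png

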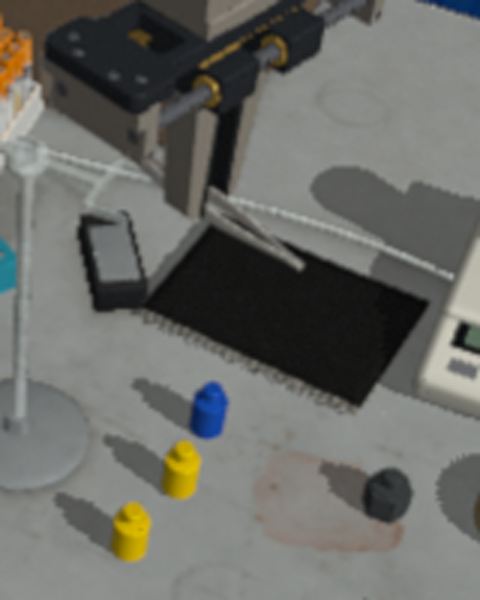

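Picture 13: the forceps are held level. They extend −70…+58 mm along tool x, so the grip is about 6 mm off centre. I'll place with +5 mm along block y.

>>> {"fn": "jog_arm", "kwargs": {"series": [{"hand": 0, "xyz": [3.2, -0.3, 0], "delta_rot": [0, 0, 0]}, {"hand": 0, "xyz": [5, -0.5, 0], "delta_rot": [0, 0, 0]}, {"hand": 0, "xyz": [5.2, -0.5, 0], "delta_rot": [0, 0, 0]}, {"hand": 0, "xyz": [5.2, -0.5, 0], "delta_rot": [0, 0, 0]}, {"hand": 0, "xyz": [5.2, -0.5, 0], "delta_rot": [0, 0, 0]}, {"hand": 0, "xyz": [5.2, -0.5, 0], "delta_rot": [0, 0, 0]}, {"hand": 0, "xyz": [5.2, -0.5, 0], "delta_rot": [0, 0, 0]}, {"hand": 0, "xyz": [5.2, -0.5, 0], "delta_rot": [0, 0, 0]}, {"hand": 0, "xyz": [5.2, -0.5, 0], "delta_rot": [0, 0, 0]}, {"hand": 0, "xyz": [5.0, -0.5, 0], "delta_rot": [0, 0, 0]}, {"hand": 0, "xyz": [0, 0, 0], "delta_rot": [0, 0, 0]}]}}

```text
time_s: 38.98
eef_pos: [0.5305, 0.2737, 0.5]
tool_rot: [[0.307, 0.952, -0.002], [0.952, -0.307, -0.0], [-0.001, -0.002, -1.0]]
ft_force: [-0.5, 0.4, -0.6]
grip_width: 0.0138
```

>>> {"fn": "jog_arm", "kwargs": {"series": [{"hand": 0, "xyz": [0, 0, 5], "delta_rot": [0, 0, 0]}, {"hand": 0, "xyz": [0, 0, 6], "delta_rot": [0, 0, 0]}, {"hand": 0, "xyz": [0, 0, 6], "delta_rot": [0, 0, 0]}, {"hand": 0, "xyz": [0, 0, 6], "delta_rot": [0, 0, 0]}, {"hand": 0, "xyz": [0, 0, 5], "delta_rot": [0, 0, 0]}, {"hand": 0, "xyz": [0, 0, 3], "delta_rot": [0, 0, 0]}, {"hand": 0, "xyz": [0, 0, 0], "delta_rot": [0, 0, 0]}, {"hand": 0, "xyz": [0, 0, 0], "delta_rot": [0, 0, 0]}]}}

```text
time_s: 39.98
eef_pos: [0.5317, 0.2707, 0.1933]
tool_rot: [[0.313, 0.95, 0.003], [0.95, -0.313, 0.001], [0.001, 0.002, -1.0]]
ft_force: [-0.3, 0.3, -0.0]
grip_width: 0.0137
```

```bash
python3 - <<'E'
from h import *
tgt([.5293,.2724,.145],-.318)
E
```

```text
now [0.5317 0.2707 0.1933] tilt [ 2.7e-03  6.0e-04 -1.0e+00] w 0.0137 F [-0.3  0.3 -0. ] t 39.975
shift cm [ 0.08 -0.29  4.83]
turn -0.04
```

>>> {"fn": "jog_arm", "kwargs": {"series": [{"hand": 0, "xyz": [0.1, -0.25, 0.8], "delta_rot": [0, 0, 0]}, {"hand": 0, "xyz": [0, 0, 1.5], "delta_rot": [0, 0, 0]}, {"hand": 0, "xyz": [0, 0, 1.3], "delta_rot": [0, 0, 0]}, {"hand": 0, "xyz": [0, 0, 0.9], "delta_rot": [0, 0, 0]}, {"hand": 0, "xyz": [0, 0, 0], "delta_rot": [0, 0, 0]}, {"hand": 0, "xyz": [0, 0, 0], "delta_rot": [0, 0, 0]}]}}

```text
time_s: 40.72
eef_pos: [0.5289, 0.2727, 0.1466]
tool_rot: [[0.314, 0.95, 0.001], [0.95, -0.314, 0.0], [0.0, 0.001, -1.0]]
ft_force: [-1.2, -0.7, -0.3]
grip_width: 0.014
```

```bash
python3 - <<'E'
from h import *
tgt([.5293,.2724,.1285],-.318)
c=eyes.read_camera('scene');cv2.imwrite('pics/s8.png',cv2.resize(c['pixels'][95:205,130:260],None,fx=5,fy=5,interpolation=2))
E
```

```text
now [0.5289 0.2727 0.1466] tilt [ 6.e-04  2.e-04 -1.e+00] w 0.014 F [-1.2 -0.7 -0.3] t 40.725
shift cm [-0.02  0.05  1.81]
turn -0.06
```

View pics/s8.png

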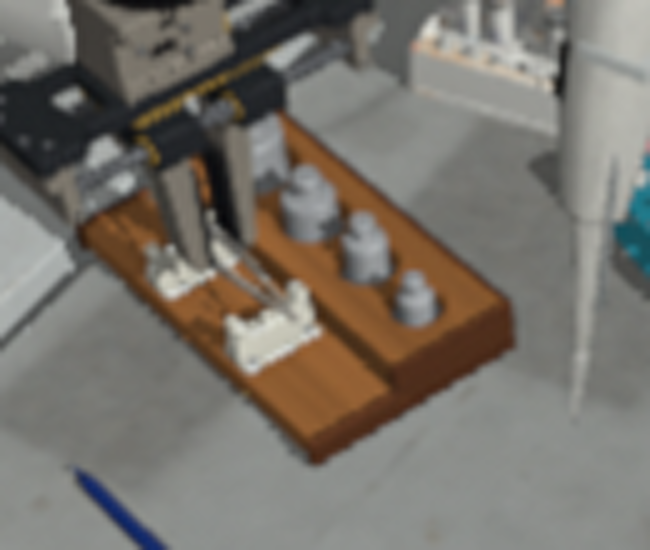

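Picture 14: all four weights stand in their pockets. The forceps hang just above the saddles (near horns at (235,322) and (298,288)). I'll check the lateral alignment within this same view.

```bash
python3 - <<'E'
from h import *
s=np.load('scene0.npy',allow_pickle=True).item();d,_=pts(s)
f=lambda u,v,z:plane(s,d,130+u/5-.4,95+v/5-.4,z)[:2]
R=np.array([[.950,.312],[-.312,.950]]);o=np.array([.562,.2565])
for n,p in(('hornF',f(235,322,.045)),('hornB',f(298,288,.045)),('forc a',f(245,262,.06)),('forc b',f(280,299,.06)),('tip',f(296,315,.06))): print(n,(R.T@(p-o)*1000).round(1))
E
```

```text
hornF [-51.5 -30.2]
hornB [-14.1 -29.7]
forc a [-30.1 -12.1]
forc b [-31.8 -44.4]
tip [-34.7 -60.9]
```

Aligned: horn midpoint −33, forceps −32 mm. Lower and release.

>>> {"fn": "jog_arm", "kwargs": {"series": [{"hand": 0, "xyz": [0, 0, 0.7], "delta_rot": [0, 0, 0]}, {"hand": 0, "xyz": [0, 0, 0.7], "delta_rot": [0, 0, 0]}, {"hand": 0, "xyz": [0, 0, 0.35], "delta_rot": [0, 0, 0]}, {"hand": 0, "xyz": [0, 0, 0], "delta_rot": [0, 0, 0]}, {"hand": 0, "xyz": [0, 0, 0], "delta_rot": [0, 0, 0]}]}}

```text
time_s: 41.4
eef_pos: [0.5288, 0.2727, 0.1289]
tool_rot: [[0.314, 0.95, 0.0], [0.95, -0.314, 0.0], [0.0, 0.0, -1.0]]
ft_force: [-0.4, 1.0, 0.0]
grip_width: 0.0139
```

>>> {"fn": "jog_arm", "kwargs": {"series": [{"hand": 0, "xyz": [0, 0, 0.1], "delta_rot": [0, 0, 0]}, {"hand": 0, "xyz": [0, 0, 0], "delta_rot": [0, 0, 0]}, {"hand": 25, "xyz": [0, 0, 0], "delta_rot": [0, 0, 0]}, {"hand": 40, "xyz": [0, 0, 0], "delta_rot": [0, 0, 0]}, {"hand": 40, "xyz": [0, 0, 0], "delta_rot": [0, 0, 0]}, {"hand": 40, "xyz": [0, 0, -1], "delta_rot": [0, 0, 0]}, {"hand": 40, "xyz": [0, 0, -3], "delta_rot": [0, 0, 0]}, {"hand": 40, "xyz": [0, 0, -5], "delta_rot": [0, 0, 0]}, {"hand": 40, "xyz": [0, 0, -6], "delta_rot": [0, 0, 0]}, {"hand": 40, "xyz": [0, 0, -6], "delta_rot": [0, 0, 0]}, {"hand": 40, "xyz": [0, 0, -6], "delta_rot": [0, 0, 0]}, {"hand": 40, "xyz": [0, 0, 0], "delta_rot": [0, 0, 0]}]}}

```text
time_s: 42.9
eef_pos: [0.5301, 0.2732, 0.4056]
tool_rot: [[0.313, 0.95, 0.013], [0.95, -0.314, 0.004], [0.007, 0.011, -1.0]]
ft_force: [0.7, 0.0, -0.3]
grip_width: 0.0365
```

```bash
python3 - <<'E'
from h import *
print(arm.state()['eef_pos'],arm.state()['time_s'])
c=eyes.read_camera('scene');cv2.imwrite('pics/s9.png',cv2.resize(c['pixels'][95:295,130:450],None,fx=2.5,fy=2.5,interpolation=2))
d,P=pts(c);s0=np.load('scene0.npy',allow_pickle=True).item();_,P0=pts(s0)
R=np.array([[.950,.312],[-.312,.950]]);o=np.array([.562,.2565]); L=(P[...,:2]-o)@R; z=P[...,2]
m=(abs(L[...,0]+.034)<.012)&(abs(L[...,1])<.08)&(z>.028)&(z<.056)&(c['depth']>0)&~((abs(abs(L[...,1])-.036)<.014)); q=np.c_[L[m],z[m]]
print(m.sum(),q.min(0).round(3),q.max(0).round(3),np.median(q,0).round(4))
for n,(x,y) in(('hex',(.615,-.334)),('foot',(.508,-.411)),('pen',(.383,.203))):
    for X in(P0,P):
        r=.08 if n=='pen' else .025
        k=(np.hypot(X[...,0]-x,X[...,1]-y)<r)&(X[...,2]>.006)&(X[...,2]<.06); print(n,X[k].mean(0).round(4),k.sum())
E
```

```text
[0.53011501 0.27320267 0.40559467] 42.9
62 [-0.045 -0.066  0.037] [-0.028  0.064  0.053] [-0.0362  0.0004  0.0424]
hex [ 0.6134 -0.3352  0.0261] 226
hex [ 0.6135 -0.3352  0.0261] 226
foot [ 0.5075 -0.4111  0.0165] 197
foot [ 0.5075 -0.411   0.0166] 197
pen [0.3873 0.2067 0.0093] 164
pen [0.3869 0.2069 0.0094] 160
```

View pics/s9.png

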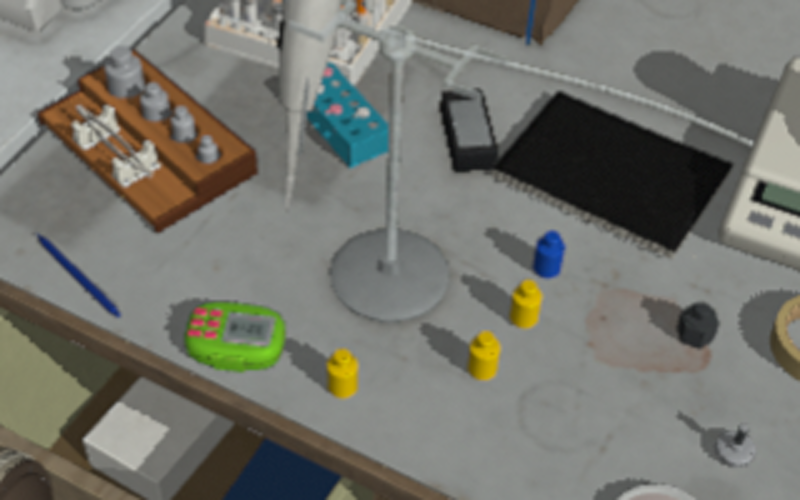

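Picture 15: all four weights stand in the block, the forceps lie across both rests and the look-alikes haven't moved. Handing in.

```bash
python3 -c "
from h import *
print(arm.finish_job())"
```

```text
the job is handed in; nothing more can be done
None
```

The job is handed in, and my last checks found nothing out of place. I set the 500, 200 and 50 g weights in their pockets and laid the forceps across both rests, in about 43 s of robot time. `finish_job` gives no verdict.

- **Weights:** In the top view the knob tops were within about 2.5 mm of the heights expected for weights standing on the pocket floors. The scene view read 3.4 to 4.4 mm high on all four, including the 100 g that was never touched, so I took that as camera error. The last picture shows all four upright.
- **Forceps:** Measured in the block's frame, they lie at x ≈ −36 mm and span y −66 to +64 mm, so they are centred. They sit at rest height.
- **Look-alikes:** The hexagonal weight, levelling foot and pen are within 1 mm of where they started.
- **Disagreement:** The scene camera read about 4 mm off the arm in x and y near the block. I allowed for this in placing; the pockets have 5 mm of play all round.

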